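Shut the grinder's gear case and grease it through its tilted nipple

ROBOT

A 6-joint arm with a two-finger parallel gripper is mounted at the origin on the work surface. World frame = base frame: x ahead of the robot, y to its left, z up, the work surface at z = 0. Lengths are in m, angles in degrees, forces in N, time in s.
With the tool pointing down it reaches from about 0.275 to 0.975 m from the base axis. Payload 8.4 kg.
Tool frame: the origin (TCP) lies between the finger pads; the fingertips stand 19 mm ahead of it and the grasp point (between the pads) is the TCP; z points along the fingers, x is the direction in which the jaws open and shut, and the axes are right-handed (so a half turn about z gives the same grasp; the last joint's range is limited). The gripper opens to 92 mm and grips with 3 to 60 N. Pads are 20 mm wide; open, the fingers measure 128 mm over their backs; the gripper's body (75 mm by 189 mm) begins 69 mm behind the grasp point.
Start: joints at [-71.07, 20.225, 93.587, -0, 66.188, -0.138], TCP at [0.204, -0.591, 0.212] pointing down, gripper open.
Joint ranges: [-150.9, 150.9], [-52.94, 120.26], [3.33, 152.33], [-74.26, 254.26], [0, 154.13], [-172.89, 172.89]. Speed limits (degrees/s): [127.2, 127.2, 159.86, 180, 180, 180].

INTERFACE

Orientations are given as a 3x3 rotation matrix whose columns are the frame's x, y, z axes.
In Python, from plant import get_obs, camera, calibration, job_done gives the robot as it stands.
- The arm moves only by the tool jog_arm, never from a script. Its argument "motion" is one flat list of numbers, 5 for each row, row after row: the shift along the tool's x, y, z in mm, then the turn about the tool's z in rad, then the opening, from -1 (shut) to 1 (fully open), so that 0 is half open. In form: [tx, ty, tz, roll, claw, tx, ty, tz, roll, claw, ...]. A call has 1 to 20 rows; each row shifts and turns the commanded pose from where the row before left it, along the tool's axes as they then stand; what a row does not reach is not made up. A row lasts 1/12 s, in which the tool goes at most 41.7 mm and 7.16 degrees, less where a joint would pass 70% of its speed; a pose out of reach is approached as far as the arm can. A call is refused whole if a number of a shift passes 41.7 or a number of a turn 0.125, either way. A call with a gripper value outside its range is refused whole. The fingers move at their own pace and stop on an object; "grip_force" is the grip in N (left out, the last holds). Time passes only in rows, so rows that do not move let the fingers close. It gives the time, the measured TCP pose, the force and the opening at its end, in the units of the state.
- get_obs(): the state, without advancing time (a new reading comes with each control period).
- camera(name): name is "scene" or "top" or "wrist"; returns (picture, depth): 400x640x3 uint8, red, green, blue; 400x640 float32, m along the optical axis (not along the pixel's ray), 0 where there is no reading.
- calibration(name): a dict with "K" (3x3 intrinsics, pixels), "view" (4x4, takes a point from world to camera coordinates). Camera axes: x right, y down, z forward; pixel columns grow to the right and rows downward; lengths in m; the calibration is good to about 2 mm. The wrist camera is an equidistant fisheye: a pixel r from the principal point sees the ray r / f radians off the axis. A picture is of the moment at which its call begins: read the wrist's pose just before it. calibration takes no time and is no camera call; for the wrist camera it gives the pose at the moment of the call.
- job_done(): hands the job in, once; it reports no verdict.
The state is a dict: "time": time; "q": joint angles; "joint_vel": joint speeds; "joint_torque": joint torques, N m; "eef_pos": TCP position; "tool_rot": TCP orientation; "contact_force": force on the tool from outside, world axes, zero at the start; "wrist_torque": the same for the moment, N m; "grip_width": finger opening in m.
Only numpy, scipy, OpenCV 4.12 (cv2) and the standard library are available. Lean on these libraries where they do the work, as an engineer would, in place of code of your own. Each camera call takes 0.05 s, during which the arm holds its last target.

TASK

Lower the hinged lid of the hand grinder's gear case until it is fully shut, without slamming it. Then pick up the hand greaser by its barrel and press its bell mouth squarely onto the tilted grease nipple on the lid, until the nipple snaps in as far as it goes, and finish like that: still gripping the greaser and holding the nipple fully in against its spring. Leave the sanding drum, the ferrule and the dish of stones where they are.

Things in the scene. Friction and masses are not known exactly. Their poses are not given: they have to be found in the camera images.
- case: Gear case of the hand grinder, bolted down: dark iron box 170 x 140 mm, 85 mm high, open on top; origin under its centre; x from the front (tab side) to the hinge side, y along the hinge line. On its +y side, from 70 to 216 mm off its middle line, are a 140 mm grinding wheel (top 144 mm above the work surface) and a crank. Place and yaw vary.
- lid_hinge (a point): Middle of the lid's hinge line, on the far top edge of the case, 85 mm above the work surface. Axes are those of the case: x away from the front, y along the hinge line, z up.
- lid (a joint): Angle of the lid in rad: 0 shut, flat on the case; grows as its front edge rises; starts about 0.6 to 1.05. The hinge is stiff: the lid stays where it is left, and about 2 to 3 N at the tab moves it.
- lid_tab (a point): Point on the upper (outer) face of the tab at the middle of the lid's front edge, where the lid can be pushed down: 185 mm from the hinge line, 15 mm from the tab's end. The tab is 50 mm wide, 30 mm long; lid and tab are 8 mm thick; shut, their upper face is 93 mm above the work surface. Axes turn with the lid: x to the hinge, z normal to the upper face.
- nipple_tip (a point): Domed tip of the grease nipple, a brass pin 13 mm in diameter on the lid's upper face, tilted 0.40 rad from the lid's normal towards the tab. z points outward along the pin, y is parallel to the hinge line. The pin's axis meets the lid's upper face 55 mm below the tip, 75 mm from the hinge line; a 22 mm sleeve covers its lowest 22 mm. The tip is about 144 mm high with the lid shut.
- nipple (a joint): How far the nipple is pushed in along its axis, in m: 0 out, 0.008 fully in at its stop. It hardly moves until pushed with about 9 N, then gives way (the snap), the push needed falling to about 5 N at the stop; let go, it springs out again (the greaser's weight does not hold it).
- coupler_center (a point): Centre (half-way up) of the hand greaser, a loose steel part 90 mm high, about 0.2 kg, standing upright on its bell mouth; z points from mouth to barrel. Inside, the mouth is 34 mm wide and narrows over 12 mm to an 18 mm bore, whose flat floor, 30 mm above the rim, bears on the nipple's tip: this centre is then 15 mm beyond the tip, on its axis.
- coupler: The same hand greaser; origin at the centre of its mouth rim. From the rim upward: a bell 42 mm wide at the rim, 26 mm above it; a flange 44 mm wide from 34 to 40 mm; a plain round barrel of 28 mm diameter from 40 to 90 mm, for gripping.
- drum: Sanding drum, a bystander: a walnut cylinder 60 mm in diameter and 60 mm high with a 24 mm stub on top, 72 mm in all; origin at the centre of its underside.
- ferrule: Brass ferrule, a bystander: an upright plain tube 40 mm in diameter and 40 mm high; origin at the centre of its underside.
- dish: Shallow porcelain dish with white stones, a bystander: 132 mm wide, 20 mm high; origin at the centre of its underside.
Things that resemble listed ones, but are neither listed nor needed, are in the scene too. There is more than one size of the coupler; the job needs the middle-sized.

How it is judged (in metres and radians):
On the way, in this order (a step that is already met when the one before it is completed fails the run):
1. the lid is shut (value of joint lid below 0.04 rad), for 0.2 s.
2. the greaser, gripped, has snapped the nipple fully in (value of joint nipple above 0.0065 m and contact force between coupler and nipple above 3 N and contact force between the fingers and coupler above 1 N and angle between the z axis of coupler and the z axis of nipple_tip, either way round below 0.15 rad and value of joint lid below 0.04 rad), for 0.2 s.
At the end, for the whole second after the job is handed in: Lid shut (within 0.04 rad); the greaser, gripped by the fingers, sits on the nipple with its axis within 0.15 rad of the nipple's, at rest, pressing it with over 3 N and holding it more than 6.5 of its 8 mm in; drum, ferrule and dish within 30 mm of where they stood (all of step 2 and distance between coupler_center and nipple_tip below 0.022 m and linear speed of coupler below 0.02 m/s and distance of each of drum, ferrule, dish from where it was at the start of the episode below 0.03 m); the arm keeps its last pose, push and grip.
It fails at once if the lid is slammed (faster than 3 rad/s) (velocity of joint lid below -3 rad/s).
It fails at once if the sanding drum is knocked away or over (distance of drum from where it was at the start of the episode above 0.03 m or angle between drum's own z axis and vertical above 0.5 rad).
It fails at once if the ferrule is knocked away or over (distance of ferrule from where it was at the start of the episode above 0.03 m or angle between ferrule's own z axis and vertical above 0.5 rad).
It fails at once if the dish is pushed away (distance of dish from where it was at the start of the episode above 0.03 m).
It also fails if it takes over 64 s, if anything falls off the work surface, if the arm or the gripper's body presses on something with over 40 N, if the wrist force passes 120 N, or if a joint passes its speed limit or range.

## Working session

There is one attempt and no reset: what is moved stays moved. The work goes in short steps, Python scripts to look and compute and a tool call to move; the robot and the scene stay as the last step left them, time stands still between calls to the robot, and variables do not carry over. Pictures are saved under pics/ and viewed, and the job is handed in when it is done.

Besides the shell and the picture viewer there is one more tool, called by a JSON object that holds its "api" and its "payload". jog_arm: Moves the arm, as the interface text tells. Its arguments: {"type":"object","properties":{"motion":{"type":"array"},"grip_force":{"type":"number"}},"required":["motion"]}

```bash
ls; mkdir -p pics
cat > h.py <<'E'
import numpy as np, cv2
from plant import get_obs, camera, calibration, job_done
def snap(name,fn):
    c=calibration(name); p,d=camera(name)
    cv2.imwrite(f'pics/{fn}.png',p[:,:,::-1]); np.savez(f'pics/{fn}.npz',p=p,d=d,K=c['K'],view=c['view'])
    return p,d,c
def load(fn):
    z=np.load(f'pics/{fn}.npz'); return z['p'],z['d'],z['K'],z['view']
def unproj(fn,u,v,z=None):
    p,d,K,V=load(fn)
    dd=d[int(round(v)),int(round(u))] if z is None else z
    c=np.array([(u-K[0,2])/K[0,0]*dd,(v-K[1,2])/K[1,1]*dd,dd,1.])
    return (np.linalg.inv(V)@c)[:3]
def cloud(fn):
    p,d,K,V=load(fn)
    v,u=np.mgrid[0:400,0:640]
    c=np.stack([(u-K[0,2])/K[0,0]*d,(v-K[1,2])/K[1,1]*d,d,np.ones_like(d)],-1)
    w=(c@np.linalg.inv(V).T)[...,:3]; w[d<=0]=np.nan
    return w
def crop(fn,u0,v0,u1,v1,out,s=None):
    p=load(fn)[0][v0:v1,u0:u1,::-1]
    s=s or min(800/(u1-u0),600/(v1-v0))
    cv2.imwrite(f'pics/{out}.png',cv2.resize(p,None,fx=s,fy=s,interpolation=cv2.INTER_CUBIC))
E
python3 - <<'E'
from h import *
print({k:np.round(v,4) for k,v in get_obs().items()})
for n in ('scene','top'):
    p,d,c=snap(n,n+'0'); print(n,c['K'].tolist(),np.round(np.linalg.inv(c['view']),3).tolist(),(d==0).mean())
E
```

```text
pics
{'time': np.float64(0.0), 'q': array([-7.10692e+01,  2.02628e+01,  9.36289e+01,  1.50000e-03,
        6.61853e+01, -1.36200e-01]), 'joint_vel': array([-0.0885, -0.0445,  0.0625, -0.121 ,  0.0244,  0.0762]), 'joint_torque': array([-1.10000e-03, -5.93841e+01, -3.34214e+01,  6.94000e-02,
        2.33000e-02, -1.00000e-04]), 'eef_pos': array([ 0.204 , -0.5902,  0.2114]), 'tool_rot': array([[ 3.267e-01, -9.451e-01, -4.000e-04],
       [-9.451e-01, -3.267e-01,  1.300e-03],
       [-1.300e-03, -0.000e+00, -1.000e+00]]), 'contact_force': array([-0.6908, -0.4765,  0.4303]), 'wrist_torque': array([0.0089, 0.0141, 0.0329]), 'grip_width': np.float64(0.0917)}
scene [[396.7329815681126, 0.0, 320.3553015266664], [0.0, 396.7329815681126, 199.2425997672411], [0.0, 0.0, 1.0]] [[0.484, 0.517, -0.706, 1.123], [0.875, -0.28, 0.396, -0.39], [0.007, -0.809, -0.588, 0.586], [0.0, 0.0, 0.0, 1.0]] 0.00405859375
top [[437.99640563081175, 0.0, 314.8288531672569], [0.0, 437.99640563081175, 203.15899496304166], [0.0, 0.0, 1.0]] [[0.027, -0.982, 0.184, 0.387], [-1.0, -0.029, -0.006, -0.089], [0.011, -0.184, -0.983, 1.028], [0.0, 0.0, 0.0, 1.0]] 0.00394921875
```

View pics/scene0.png

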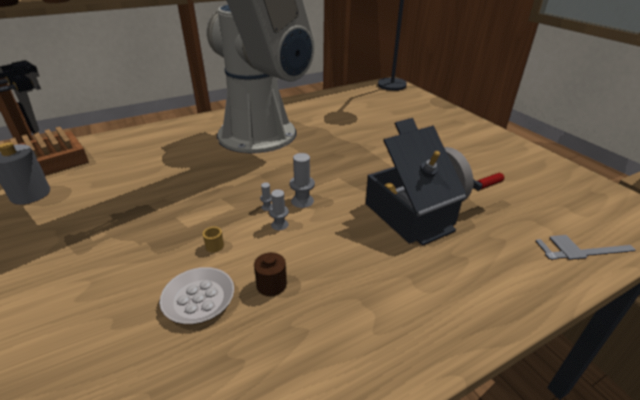

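View pics/top0.png

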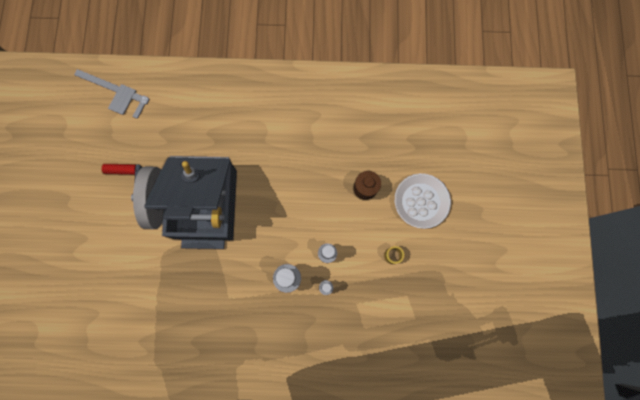

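Run:
```python
from h import *
crop('scene0',340,100,520,250,'c1'); crop('top0',90,130,290,270,'c2'); crop('scene0',240,140,340,240,'c3'); crop('top0',260,220,360,310,'c4')
```

```text
(no output)
```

View pics/c1.png

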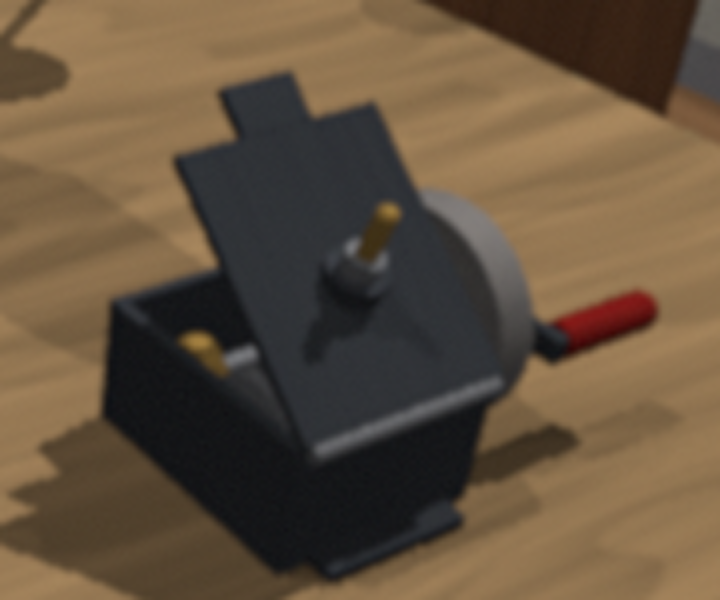

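View pics/c2.png

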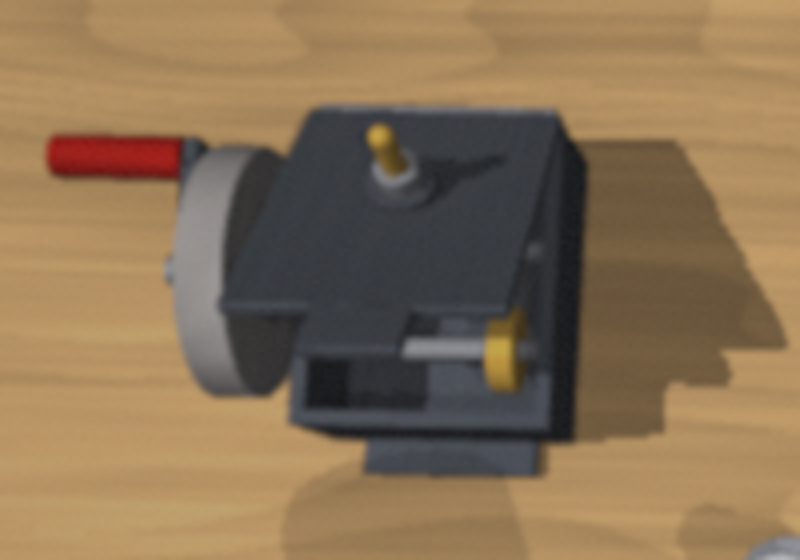

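View pics/c3.png

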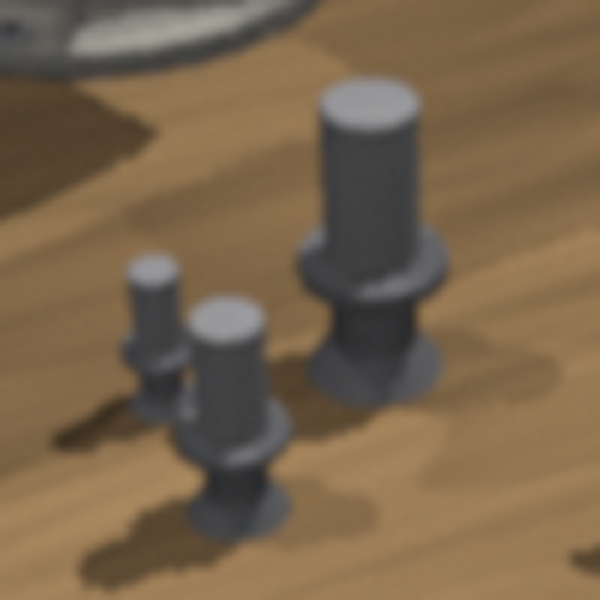

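View pics/c4.png

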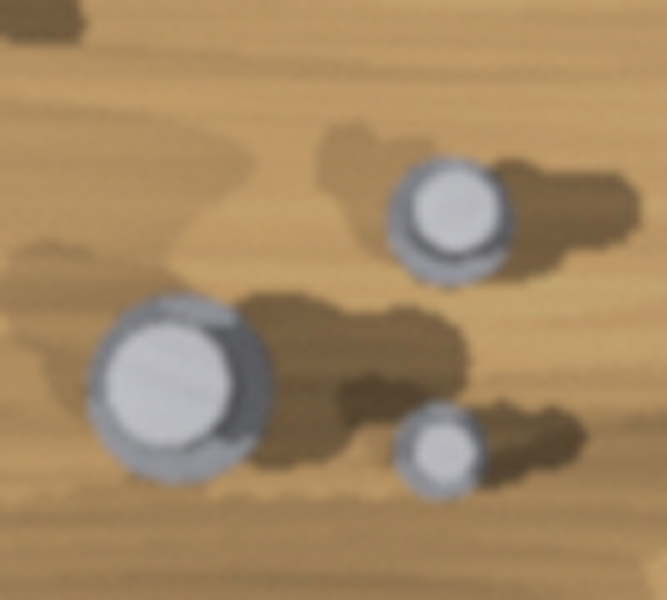

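Run:
```python
from h import *
T=cloud('top0');S=cloud('scene0')
pt=dict(mid=(328,252),big=(286,278),small=(327,287),ferr=(395,247),drum=(368,182),dish=(422,202),tip=(184,163),tab=(190,212),hl=(170,158),hr=(228,158),fr=(208,206),crank=(120,169),frontR=(228,235),frontL=(166,235),table=(300,150))
for k,(u,v) in pt.items(): print(k,np.round(T[v,u],4))
print('scene')
ps=dict(mid=(278,194),big=(302,159),small=(266,187),tip=(436,154),tab=(405,127),table=(350,300),h1=(421,213),h2=(463,197))
for k,(u,v) in ps.items(): print(k,np.round(S[v,u],4))
# top faces of couplers
for W,n in((T,'T'),(S,'S')):
  for k,c,zr in(('mid',None,(0.08,0.1)),):
    P=W.reshape(-1,3)
    m=(P[:,2]>.08)&(P[:,2]<.1)&(abs(P[:,0]-pt and 1)<9)
  import itertools
  ref=T[252,328]
  for z0,z1 in((.083,.098),):
    m=(np.linalg.norm(P[:,:2]-ref[:2],axis=1)<.03)&(P[:,2]>z0)&(P[:,2]<z1)
    q=P[m];print(n,m.sum(),q.mean(0),q.min(0),q.max(0))
```

```text
mid [ 0.4574 -0.1251  0.0916]
big [ 0.3999 -0.0398  0.1283]
small [ 0.384  -0.1255  0.0675]
ferr [ 0.4767 -0.278   0.0401]
drum [ 0.6175 -0.2121  0.0731]
dish [ 0.5874 -0.348   0.0124]
tip [0.6155 0.1649 0.1956]
tab [0.5164 0.1415 0.2097]
hl [0.6536 0.2272 0.0948]
hr [0.6606 0.1021 0.0839]
fr [0.5309 0.1112 0.1983]
crank [0.6269 0.3367 0.0889]
frontR [0.4903 0.0944 0.0671]
frontL [0.4847 0.2244 0.0839]
table [ 0.7111 -0.0549 -0.0019]
scene
mid [ 0.465  -0.1271  0.0889]
big [ 0.4145 -0.0425  0.127 ]
small [ 0.3951 -0.1278  0.0656]
tip [0.6218 0.1578 0.1897]
tab [0.5215 0.156  0.2072]
table [ 7.247e-01 -1.022e-01  2.000e-04]
h1 [0.6634 0.1035 0.087 ]
h2 [0.6613 0.2238 0.0849]Traceback (most recent call last):
  File "<stdin>", line 12, in <module>
TypeError: unsupported operand type(s) for -: 'float' and 'dict'
```

Run:
```python
from h import *
for fn,cx in (('top0',(328,252)),('scene0',(278,194))):
    W=cloud(fn); P=W.reshape(-1,3)
    m=(np.linalg.norm(P[:,:2]-[.459,-.126],axis=1)<.03)&(P[:,2]>.083)&(P[:,2]<.1)
    q=P[m]; print(fn,'couplertop',m.sum(),q.mean(0).round(4),((q.min(0)+q.max(0))/2).round(4),np.ptp(q,axis=0).round(3))
    # lid plane RANSAC
    b=(P[:,0]>.5)&(P[:,0]<.67)&(P[:,1]>.06)&(P[:,1]<.24)&(P[:,2]>.08)&(P[:,2]<.23)
    Q=P[b]; rng=np.random.default_rng(0); best=0
    for i in range(800):
        a=Q[rng.choice(len(Q),3,replace=False)]; n=np.cross(a[1]-a[0],a[2]-a[0]); 
        if np.linalg.norm(n)<1e-5: continue
        n/=np.linalg.norm(n); n*=np.sign(n[2]); 
        if n[0]<.2: continue
        c=abs((Q-a[0])@n)<.003
        if c.sum()>best: best=c.sum(); inl=c
    q=Q[inl]; c=q.mean(0); n=np.linalg.svd(q-c)[2][2]; n*=np.sign(n[2])
    ang=np.arctan2(np.hypot(n[0],n[1]),n[2]); yaw=np.arctan2(n[1],n[0])
    print('lid plane n',n.round(3),'ang',ang.round(3),'yaw(deg)',np.degrees(yaw).round(2),'n',best,len(Q))
    ex=np.array([np.cos(yaw),np.sin(yaw),0]); ey=np.array([-ex[1],ex[0],0])
    # point of plane with hinge coordinates
    u=np.cross(ey,n); u/=np.linalg.norm(u); # along lid
    u*=-np.sign(u[2])*-1
    print('u',u.round(3)); s=q@u; t=q@ey
    print('along', np.percentile(s,[0,1,50,99,100]).round(4),'y',np.percentile(t,[0,1,50,99,100]).round(4))
    # top & bottom edges
    for lo,hi in((0,2),(98,100)):
        mm=(s>=np.percentile(s,lo))&(s<=np.percentile(s,hi)); print(lo,q[mm].mean(0).round(4))
```

```text
top0 couplertop 133 [ 0.4588 -0.1246  0.0902] [ 0.4589 -0.1251  0.0901] [0.028 0.026 0.01 ]
lid plane n [0.642 0.005 0.767] ang 0.697 yaw(deg) 0.43 n 3564 4249
u [-0.767 -0.006  0.642]
along [-0.4533 -0.4484 -0.3377 -0.2471 -0.2439] y [0.0906 0.092  0.1578 0.229  0.2312]
0 [0.6595 0.1641 0.09  ]
98 [0.5047 0.1631 0.2191]
scene0 couplertop 95 [ 0.4641 -0.1283  0.0886] [ 0.4623 -0.1276  0.0875] [0.028 0.026 0.008]
lid plane n [0.643 0.007 0.766] ang 0.699 yaw(deg) 0.65 n 4220 4895
u [-0.766 -0.009  0.643]
along [-0.4569 -0.4542 -0.3636 -0.2544 -0.2487] y [0.0844 0.0864 0.1487 0.2239 0.2267]
0 [0.6635 0.1637 0.0855]
98 [0.511  0.1604 0.2148]
```

Run:
```python
from h import *
p,d,c=snap('wrist','w0'); print(c['K'],np.linalg.inv(c['view']).round(3))
```

```text
[[309.70691629   0.         322.24226678]
 [  0.         309.70691629 197.11107988]
 [  0.           0.           1.        ]] [[ 0.326 -0.917 -0.231  0.269]
 [-0.945 -0.316 -0.078 -0.567]
 [-0.001  0.244 -0.97   0.385]
 [ 0.     0.     0.     1.   ]]
```

View pics/w0.png

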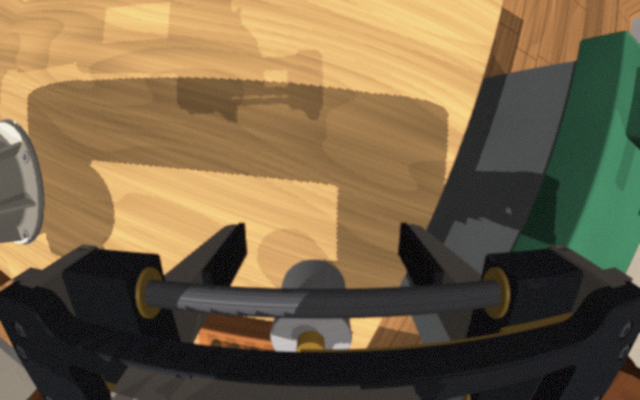

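{"api": "jog_arm", "payload": {"motion": [0, 0, -30, 0.111, -1, 0, 0, -30, 0.111, -1, 0, 0, -30, 0.111, -1, -36, -15, 0, 0, -1, -36, -15, 0, 0, -1, -36, -15, 0, 0, -1, -36, -15, 0, 0, -1, -36, -15, 0, 0, -1, -36, -15, 0, 0, -1, -36, -15, 0, 0, -1, -36, -15, 0, 0, -1, -36, -15, 0, 0, -1, -36, -15, 0, 0, -1, -36, -15, 0, 0, -1, -36, -15, 0, 0, -1, -36, -15, 0, 0, -1, -36, -15, 0, 0, -1, -36, -15, 0, 0, -1, -36, -15, 0, 0, -1]}}

```text
time: 1.73
eef_pos: [0.4445, -0.0128, 0.3022]
tool_rot: [[-0.0, -1.0, 0.0], [-1.0, 0.0, -0.0], [0.0, -0.0, -1.0]]
contact_force: [0.9, -0.0, -0.3]
grip_width: 0.0006
```

{"api": "jog_arm", "payload": {"motion": [-28.5, -12.6, 0, 0, -1, -28.5, -12.6, 0, 0, -1, -28.5, -12.6, 0, 0, -1, -28.5, -12.6, 0, 0, -1, -28.5, -12.6, 0, 0, -1, -28.5, -12.6, 0, 0, -1, 0, 0, 20, 0, -1, 0, 0, 20, 0, -1, 0, 0, 0, 0, -1]}}

```text
time: 2.48
eef_pos: [0.5178, 0.1562, 0.2583]
tool_rot: [[0.001, -1.0, -0.006], [-1.0, -0.001, -0.002], [0.002, 0.006, -1.0]]
contact_force: [-0.9, -0.8, 0.3]
grip_width: 0.0004
```

Run:
```python
from h import *
snap('scene','s1'); crop('s1',340,60,520,250,'c5'); snap('wrist','w1')
```

```text
(no output)
```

View pics/c5.png

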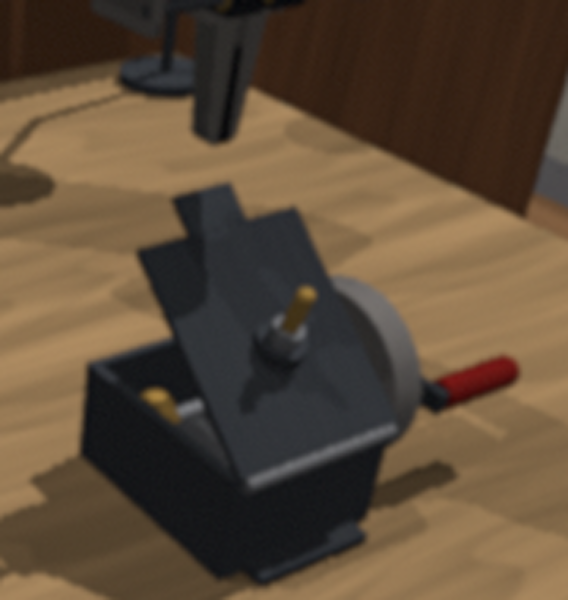

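View pics/w1.png

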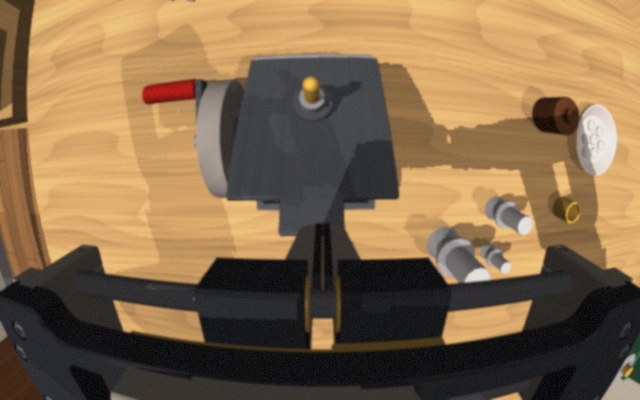

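{"api": "jog_arm", "payload": {"motion": [-1, 0, 11, 0, -1, -1, 0, 11, 0, -1, 0, 5.5, 7.8, 0, -1, 0, 5.5, 7.8, 0, -1, 0, 5.5, 7.8, 0, -1, 0, 5.5, 7.8, 0, -1, 0, 4, 8.7, 0, -1, 0, 4, 8.7, 0, -1, 0, 4, 8.7, 0, -1, 0, 4, 8.7, 0, -1, 0, 1.8, 7.6, 0, -1, 0, 1.8, 7.6, 0, -1, 0, 1.8, 7.6, 0, -1, 0, 1.8, 7.6, 0, -1, 0, 1.8, 7.6, 0, -1]}}

```text
time: 3.83
eef_pos: [0.473, 0.1583, 0.1353]
tool_rot: [[-0.0, -1.0, 0.0], [-1.0, 0.0, 0.0], [-0.0, -0.0, -1.0]]
contact_force: [0.3, 0.2, 0.9]
grip_width: 0.0003
```

{"api": "jog_arm", "payload": {"motion": [0, 0, 5, 0, -1, 0, 0, 5, 0, -1, 0, 0, 4, 0, -1, 0, 0, 3, 0, -1, 0, 0, 2, 0, -1, 0, 0, 0, 0, -1]}}

```text
time: 4.33
eef_pos: [0.4729, 0.1582, 0.1168]
tool_rot: [[-0.0, -1.0, -0.0], [-1.0, 0.0, -0.0], [0.0, 0.0, -1.0]]
contact_force: [-0.1, -0.7, 0.9]
grip_width: 0.0002
```

Run:
```python
from h import *
snap('scene','s2'); crop('s2',340,60,520,250,'c6'); print(get_obs()['contact_force'])
```

```text
[1.18805286 0.11350614 0.61389221]
```

View pics/c6.png

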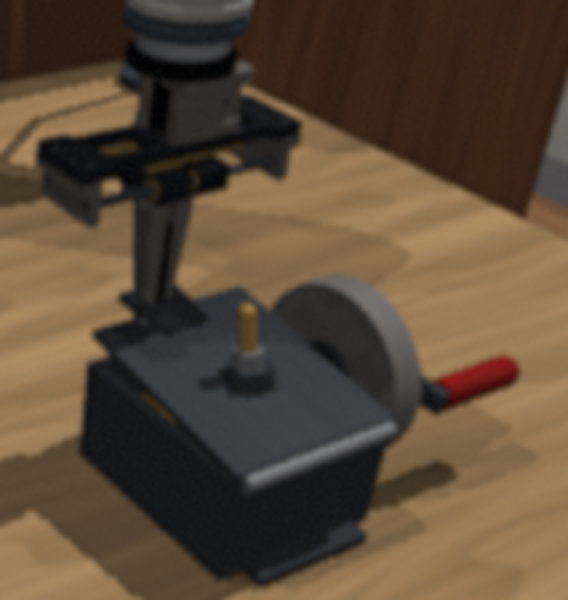

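{"api": "jog_arm", "payload": {"motion": [0, 0, 2, 0, -1, 0, 0, 2, 0, -1, 0, 0, 1, 0, -1, 0, 0, 1, 0, -1, 0, 0, 0, 0, -1, 0, 0, 0, 0, -1]}}

```text
time: 4.88
eef_pos: [0.473, 0.1582, 0.1111]
tool_rot: [[-0.0, -1.0, -0.0], [-1.0, 0.0, -0.0], [0.0, 0.0, -1.0]]
contact_force: [0.4, -0.6, 0.9]
grip_width: 0.0006
```

Run:
```python
from h import *
snap('scene','s3'); crop('s3',340,60,520,250,'c7'); print(get_obs()['contact_force'],get_obs()['eef_pos'])
W=cloud('s3')
from math import *
P=W.reshape(-1,3); b=(P[:,0]>.51)&(P[:,0]<.65)&(P[:,1]>.10)&(P[:,1]<.22)&(P[:,2]>.08)&(P[:,2]<.12)
Q=P[b]
for _ in range(4):
    A=np.c_[Q[:,:2],np.ones(len(Q))]; s=np.linalg.lstsq(A,Q[:,2],rcond=None)[0]; r=abs(A@s-Q[:,2]); Q=Q[r<max(.002,np.median(r)*2)]
print(s,len(Q),Q[:,2].mean())
```

```text
[ 0.24397403 -0.59042393 -0.46882708] [0.47300177 0.15822552 0.11110834]
[-0.10434999 -0.00060978  0.16073723] 1594 0.09942884078829935
```

View pics/c7.png

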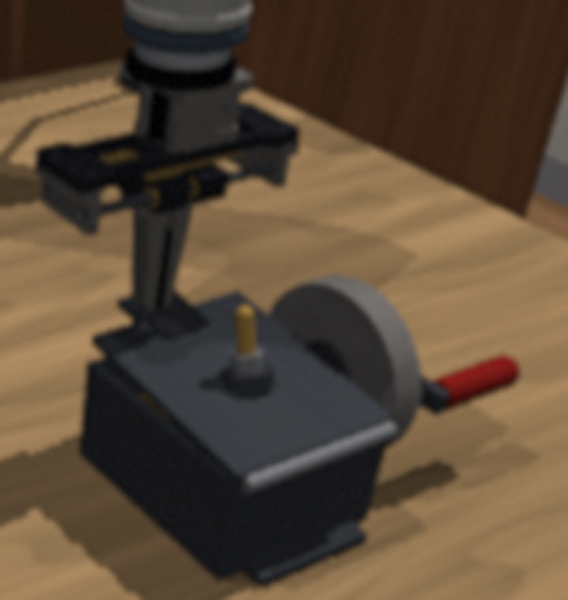

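Run:
```python
from h import *
snap('wrist','w3'); snap('top','t3')
for fn in('s2','s3','t3'):
    P=cloud(fn).reshape(-1,3); b=(P[:,0]>.53)&(P[:,0]<.65)&(P[:,1]>.10)&(P[:,1]<.22)&(P[:,2]>.08)&(P[:,2]<.13)
    Q=P[b]
    for _ in range(4):
        A=np.c_[Q[:,:2],np.ones(len(Q))]; s=np.linalg.lstsq(A,Q[:,2],rcond=None)[0]; r=abs(A@s-Q[:,2]); Q=Q[r<max(.002,np.median(r)*2)]
    print(fn,s,len(Q),'z at .65',s@[.65,.158,1],'at .473',s@[.473,.158,1])
crop('s3',365,140,425,185,'c8'); crop('w3',200,0,440,240,'c9')
```

```text
s2 [-0.13489911 -0.00026167  0.18057339] 1494 z at .65 0.09284762314788268 at .473 0.11672476589726674
s3 [-0.10713784 -0.00162216  0.16247876] 1468 z at .65 0.09258286169918295 at .473 0.11154626006158713
t3 [-0.10686537  0.00059282  0.16338025] 1887 z at .65 0.09401142792038798 at .473 0.11292659819067054
```

View pics/c8.png

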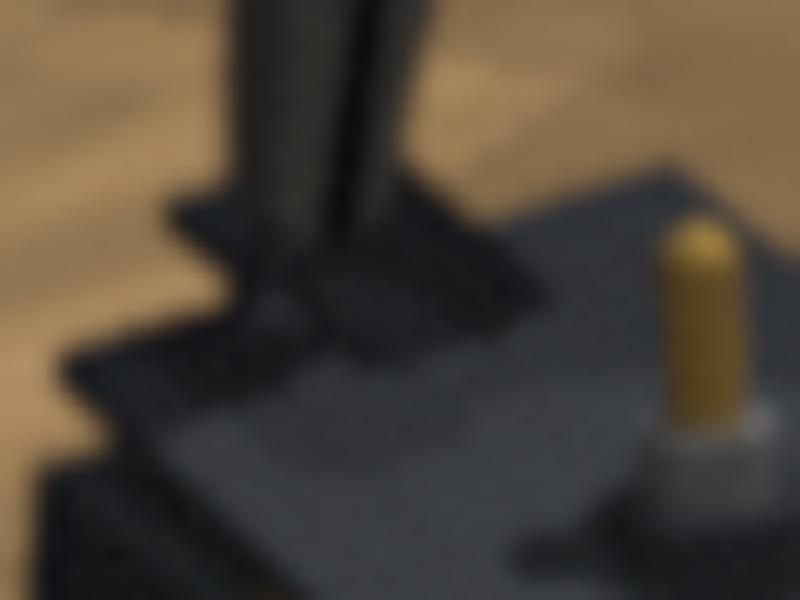

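View pics/w3.png

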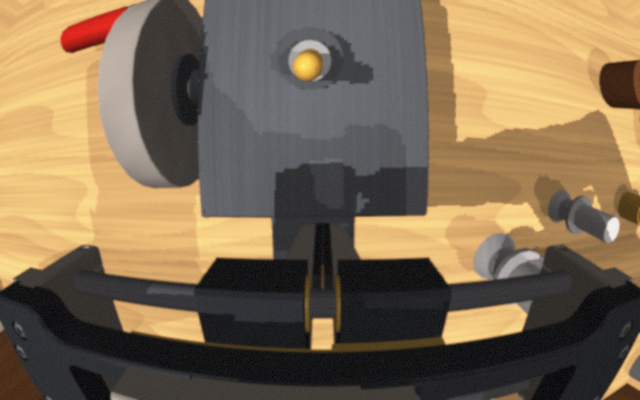

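View pics/t3.png

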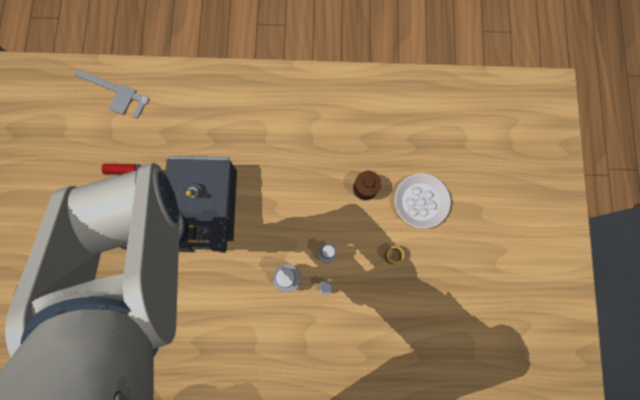

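Run:
```python
from h import *
W=cloud('s3')
for v in range(146,172,2): print(v,[tuple(np.round(W[v,u],3).tolist()) for u in (384,387,392)])
```

```text
146 [(0.479, 0.139, 0.145), (0.485, 0.143, 0.147), (0.484, 0.158, 0.142)]
148 [(0.476, 0.142, 0.137), (0.485, 0.144, 0.141), (0.485, 0.158, 0.138)]
150 [(0.477, 0.142, 0.133), (0.485, 0.144, 0.136), (0.485, 0.16, 0.132)]
152 [(nan, nan, nan), (0.484, 0.145, 0.13), (0.483, 0.162, 0.125)]
154 [(0.479, 0.141, 0.123), (0.484, 0.147, 0.124), (0.484, 0.161, 0.12)]
156 [(0.471, 0.149, 0.112), (0.484, 0.147, 0.119), (0.483, 0.163, 0.114)]
158 [(0.479, 0.143, 0.111), (0.485, 0.147, 0.113), (0.486, 0.161, 0.11)]
160 [(0.484, 0.139, 0.11), (0.486, 0.147, 0.108), (0.492, 0.157, 0.109)]
162 [(0.491, 0.135, 0.109), (0.494, 0.141, 0.109), (0.498, 0.153, 0.108)]
164 [(0.498, 0.129, 0.109), (0.499, 0.137, 0.108), (0.506, 0.146, 0.108)]
166 [(0.504, 0.125, 0.108), (0.509, 0.13, 0.109), (0.511, 0.143, 0.107)]
168 [(0.51, 0.121, 0.107), (0.513, 0.127, 0.107), (0.516, 0.139, 0.105)]
170 [(0.517, 0.115, 0.107), (0.521, 0.121, 0.107), (0.525, 0.133, 0.106)]
```

{"api": "jog_arm", "payload": {"motion": [0, 0, 3, 0, -1, 0, 0, 3, 0, -1, 0, 0, 3, 0, -1, 0, 0, 0, 0, -1, 0, 0, 0, 0, -1]}}

```text
time: 5.45
eef_pos: [0.4728, 0.1582, 0.1018]
tool_rot: [[-0.0, -1.0, -0.0], [-1.0, 0.0, -0.0], [0.0, 0.0, -1.0]]
contact_force: [-0.0, -1.2, 0.1]
grip_width: 0.0007
```

```bash
cat >> h.py <<'E'
def lidfit(fn):
    P=cloud(fn).reshape(-1,3); b=(P[:,0]>.53)&(P[:,0]<.65)&(P[:,1]>.10)&(P[:,1]<.22)&(P[:,2]>.08)&(P[:,2]<.13)
    Q=P[b]
    for _ in range(4):
        A=np.c_[Q[:,:2],np.ones(len(Q))]; s=np.linalg.lstsq(A,Q[:,2],rcond=None)[0]; r=abs(A@s-Q[:,2]); Q=Q[r<max(.002,np.median(r)*2)]
    print(fn,s,len(Q),'z at .65',s@[.65,.158,1],'at .473',s@[.473,.158,1])
E
python3 - <<'E'
from h import *
snap('scene','s4'); lidfit('s4'); crop('s4',365,140,425,185,'c8')
W=cloud('s4')
for v in range(154,174,2): print(v,[tuple(np.round(W[v,u],3).tolist()) for u in (384,387,392)])
E
```

```text
s4 [-0.05627159 -0.00318102  0.12934192] 1411 z at .65 0.09226278978692964 at .473 0.10222286096994855
154 [(0.478, 0.142, 0.122), (0.483, 0.147, 0.123), (0.484, 0.162, 0.12)]
156 [(0.478, 0.143, 0.117), (0.485, 0.146, 0.119), (0.483, 0.163, 0.114)]
158 [(0.477, 0.145, 0.11), (0.483, 0.149, 0.112), (0.483, 0.164, 0.108)]
160 [(0.475, 0.147, 0.103), (0.485, 0.148, 0.108), (0.485, 0.163, 0.104)]
162 [(0.483, 0.141, 0.103), (0.485, 0.149, 0.102), (0.488, 0.161, 0.101)]
164 [(0.486, 0.139, 0.1), (0.49, 0.145, 0.1), (0.495, 0.156, 0.1)]
166 [(0.495, 0.132, 0.101), (0.499, 0.138, 0.102), (0.503, 0.15, 0.1)]
168 [(0.502, 0.127, 0.101), (0.506, 0.133, 0.101), (0.509, 0.146, 0.099)]
170 [(0.508, 0.123, 0.1), (0.511, 0.13, 0.099), (0.516, 0.14, 0.099)]
172 [(0.517, 0.116, 0.101), (0.517, 0.125, 0.099), (0.524, 0.134, 0.1)]
```

View pics/c8.png

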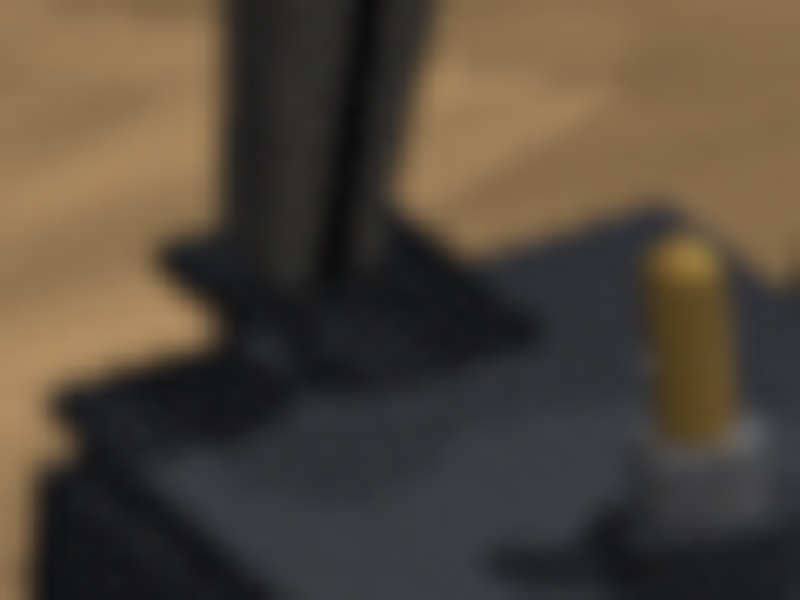

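Run:
```python
from h import *
W=cloud('s1')
for v in range(94,110,1): print(v,[tuple(np.round(W[v,u],3).tolist()) for u in (404,407,412)])
```

```text
94 [(0.52, 0.142, 0.284), (0.528, 0.142, 0.286), (0.53, 0.154, 0.285)]
95 [(0.522, 0.141, 0.282), (0.53, 0.142, 0.285), (0.529, 0.156, 0.282)]
96 [(0.524, 0.139, 0.281), (0.529, 0.143, 0.282), (0.53, 0.155, 0.281)]
97 [(0.521, 0.142, 0.277), (0.53, 0.142, 0.281), (0.531, 0.155, 0.279)]
98 [(0.523, 0.14, 0.277), (0.529, 0.143, 0.278), (0.529, 0.157, 0.275)]
99 [(0.521, 0.143, 0.273), (0.526, 0.146, 0.274), (0.531, 0.155, 0.274)]
100 [(0.522, 0.142, 0.272), (0.529, 0.144, 0.274), (0.53, 0.157, 0.271)]
101 [(0.524, 0.141, 0.27), (0.53, 0.143, 0.272), (0.529, 0.158, 0.269)]
102 [(0.525, 0.141, 0.268), (0.529, 0.145, 0.269), (0.529, 0.159, 0.266)]
103 [(0.523, 0.142, 0.265), (0.527, 0.147, 0.266), (0.531, 0.157, 0.265)]
104 [(0.522, 0.144, 0.262), (0.529, 0.145, 0.265), (0.527, 0.161, 0.261)]
105 [(0.04, 0.573, -0.001), (0.529, 0.146, 0.262), (0.056, 0.598, -0.0)]
106 [(0.042, 0.572, -0.004), (0.529, 0.147, 0.26), (0.058, 0.596, -0.003)]
107 [(0.049, 0.566, -0.004), (0.057, 0.574, -0.003), (0.069, 0.587, -0.001)]
108 [(0.062, 0.555, -0.001), (0.067, 0.566, -0.002), (0.074, 0.583, -0.002)]
109 [(0.071, 0.548, -0.0), (0.072, 0.562, -0.003), (0.08, 0.579, -0.003)]
```

{"api": "jog_arm", "payload": {"motion": [0, 0, 3, 0, -1, 0, 0, 2, 0, -1, 0, 0, 2, 0, -1, 0, 0, 0, 0, -1, 0, 0, 0, 0, -1]}}

```text
time: 5.92
eef_pos: [0.4728, 0.1581, 0.0949]
tool_rot: [[-0.0, -1.0, -0.0], [-1.0, 0.0, -0.0], [0.0, 0.0, -1.0]]
contact_force: [-0.0, -0.3, -0.4]
grip_width: 0.0004
```

{"api": "jog_arm", "payload": {"motion": [0, 0, 1, 0, -1, 0, 0, 1, 0, -1, 0, 0, 0.5, 0, -1, 0, 0, 0, 0, -1, 0, 0, 0, 0, -1]}}

```text
time: 6.33
eef_pos: [0.4729, 0.1582, 0.0926]
tool_rot: [[-0.0, -1.0, 0.0], [-1.0, 0.0, -0.0], [0.0, -0.0, -1.0]]
contact_force: [-0.9, 0.2, -0.5]
grip_width: 0.0006
```

Run:
```python
from h import *
snap('scene','s5'); lidfit('s5'); print(get_obs()['contact_force'])
```

```text
s5 [-0.00850346 -0.0009055   0.09773398] 1366 z at .65 0.09206366962299138 at .473 0.09356878120588615
[ 0.26098892 -0.57932391 -0.6329408 ]
```

{"api": "jog_arm", "payload": {"motion": [0, 0, 1, 0, -1, 0, 0, 1, 0, -1, 0, 0, 0.5, 0, -1, 0, 0, 0, 0, -1]}}

```text
time: 6.72
eef_pos: [0.473, 0.1583, 0.0907]
tool_rot: [[-0.0, -1.0, 0.0], [-1.0, 0.0, 0.0], [-0.0, -0.0, -1.0]]
contact_force: [-3.2, -2.0, 10.6]
grip_width: 0.0007
```

{"api": "jog_arm", "payload": {"motion": [0, 0, -10, 0, -1, 0, 0, -20, 0, -1, 0, 0, -30, 0, -1, 0, 0, -30, 0, -1, 0, -5, -30, 0, 0.1, 0, -5, -30, 0, 0.1, 0, 0, -20, 0, 0.1, 0, 0, 0, 0, 0.1, 0, 0, 0, 0, 0.1]}}

```text
time: 7.47
eef_pos: [0.4835, 0.1584, 0.2613]
tool_rot: [[-0.0, -1.0, 0.003], [-1.0, 0.0, 0.001], [-0.001, -0.002, -1.0]]
contact_force: [-0.3, 0.3, -0.6]
grip_width: 0.0317
```

Run:
```python
from h import *
snap('scene','s6'); lidfit('s6'); print(get_obs()['eef_pos'],get_obs()['grip_width']); snap('wrist','w6'); print(get_obs()['eef_pos'])
crop('s6',340,60,520,250,'c10'); crop('w6',220,0,420,200,'c11')
```

```text
s6 [-0.00135183 -0.00030458  0.0929639 ] 1323 z at .65 0.09203708626871067 at .473 0.09227635937818422
[0.48264065 0.15814328 0.25992458] 0.03555858037818165
[0.48219504 0.15797762 0.25917567]
```

View pics/c10.png

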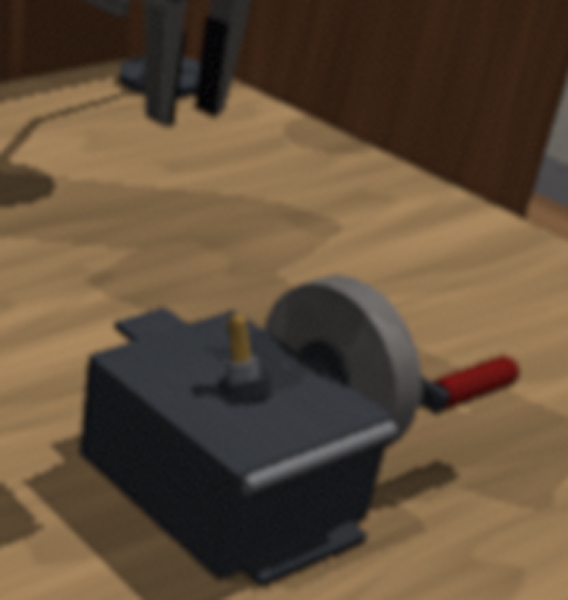

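View pics/c11.png

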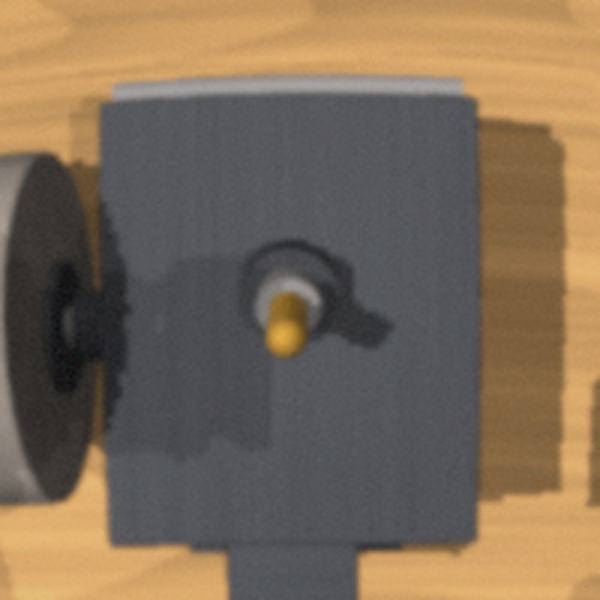

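```bash
cat >> h.py <<'E'
def wray(fn,u,v):
    p,d,K,V=load(fn); x=(u-K[0,2]);y=(v-K[1,2]); r=np.hypot(x,y); th=r/K[0,0]
    c=np.array([np.sin(th)*x/r,np.sin(th)*y/r,np.cos(th)]) if r>0 else np.array([0,0,1.])
    M=np.linalg.inv(V); return M[:3,3],M[:3,:3]@c
def watz(fn,u,v,z):
    o,r=wray(fn,u,v); return o+r*(z-o[2])/r[2]
def pray(fn,u,v,z):
    p,d,K,V=load(fn); M=np.linalg.inv(V); r=M[:3,:3]@np.array([(u-K[0,2])/K[0,0],(v-K[1,2])/K[1,1],1]); o=M[:3,3]
    return o+r*(z-o[2])/r[2]
E
python3 - <<'E'
from h import *
f=lambda x,y:(220+(x-1)/3,(y-1)/3)
for n,x,y,z in(('tip',283,337,.142),('hingeL',115,98,.093),('hingeR',465,98,.093),('frontL',110,545,.093),('frontR',477,540,.093),('tabL',230,575,.093),('tabR',357,575,.093),('sleeve',288,303,.12)):
    print(n,watz('w6',*f(x,y),z).round(4))
W=cloud('s6')
q=W[150:185,405:425].reshape(-1,3); m=(q[:,2]>.125)&(q[:,2]<.16); print('scene pin',q[m][np.argsort(-q[m][:,2])][:14].round(3).tolist())
print(pray('s6',415,160.5,.143))
for v in range(92,103): print(v,[tuple(np.round(W[v,u],3).tolist()) for u in (389,392,406,409)])
E
```

```text
tip [0.5596 0.1673 0.142 ]
hingeL [0.6539 0.2307 0.093 ]
hingeR [0.6528 0.1019 0.093 ]
frontL [0.4843 0.2346 0.093 ]
frontR [0.486 0.096 0.093]
tabL [0.4725 0.1891 0.093 ]
tabR [0.4725 0.1413 0.093 ]
sleeve [0.5717 0.1662 0.12  ]
scene pin [[0.562, 0.162, 0.144], [0.563, 0.164, 0.144], [0.561, 0.16, 0.144], [0.565, 0.16, 0.143], [0.565, 0.162, 0.143], [0.566, 0.164, 0.143], [0.558, 0.16, 0.142], [0.562, 0.16, 0.142], [0.565, 0.157, 0.141], [0.565, 0.16, 0.141], [0.566, 0.162, 0.141], [0.559, 0.159, 0.14], [0.563, 0.157, 0.14], [0.566, 0.165, 0.14]]
[0.56282562 0.16140577 0.143     ]
92 [(0.488, 0.128, 0.279), (0.496, 0.129, 0.282), (0.49, 0.173, 0.272), (0.491, 0.18, 0.271)]
93 [(0.49, 0.127, 0.278), (0.495, 0.131, 0.279), (0.49, 0.174, 0.27), (0.495, 0.178, 0.271)]
94 [(0.491, 0.127, 0.276), (0.493, 0.133, 0.276), (0.493, 0.171, 0.269), (0.493, 0.18, 0.267)]
95 [(0.489, 0.128, 0.273), (0.493, 0.133, 0.274), (0.493, 0.172, 0.267), (0.494, 0.179, 0.266)]
96 [(0.489, 0.129, 0.271), (0.495, 0.132, 0.272), (0.491, 0.174, 0.263), (0.493, 0.18, 0.263)]
97 [(0.489, 0.129, 0.269), (0.493, 0.134, 0.269), (-0.02, 0.631, -0.002), (-0.017, 0.643, -0.003)]
98 [(0.489, 0.129, 0.267), (0.494, 0.133, 0.268), (-0.015, 0.627, -0.003), (-0.01, 0.638, -0.003)]
99 [(-0.035, 0.56, -0.002), (0.494, 0.133, 0.265), (-0.003, 0.618, -0.001), (-0.002, 0.632, -0.004)]
100 [(-0.027, 0.554, -0.002), (0.495, 0.133, 0.263), (0.005, 0.61, -0.001), (0.011, 0.621, -0.001)]
101 [(-0.02, 0.548, -0.002), (-0.016, 0.56, -0.003), (0.014, 0.604, -0.001), (0.016, 0.616, -0.002)]
102 [(-0.007, 0.538, 0.0), (-0.005, 0.551, -0.001), (0.018, 0.601, -0.003), (0.021, 0.613, -0.004)]
```

{"api": "jog_arm", "payload": {"motion": [35.5, 2.7, 0, 0, 0.15, 35.5, 2.7, 0, 0, 0.15, 35.5, 2.7, 0, 0, 0.15, 35.5, 2.7, 0, 0, 0.15, 35.5, 2.7, 0, 0, 0.15, 35.5, 2.7, 0, 0, 0.15, 35.5, 2.7, 0, 0, 0.15, 35.5, 2.7, 0, 0, 0.15, 0, 0, 30, 0, 0.15, 0, 0, 30, 0, 0.15, 0, 0, 20, 0, 0.15, 0, 0, 20, 0, 0.15, 0, 0, 0, 0, 0.15, 0, 0, 0, 0, 0.15]}}

```text
time: 8.73
eef_pos: [0.4597, -0.1254, 0.1586]
tool_rot: [[-0.0, -1.0, -0.004], [-1.0, 0.0, 0.001], [-0.001, 0.004, -1.0]]
contact_force: [-0.2, 0.4, 0.4]
grip_width: 0.0531
```

Run:
```python
from h import *
print(get_obs()['eef_pos'],get_obs()['grip_width']);snap('wrist','w7');  snap('scene','s7'); snap('top','t7')
crop('w7',200,0,440,400,'c12'); crop('s7',220,80,360,240,'c13')
```

```text
[ 0.45973721 -0.12535437  0.15859439] 0.05311041441869766
```

View pics/w7.png

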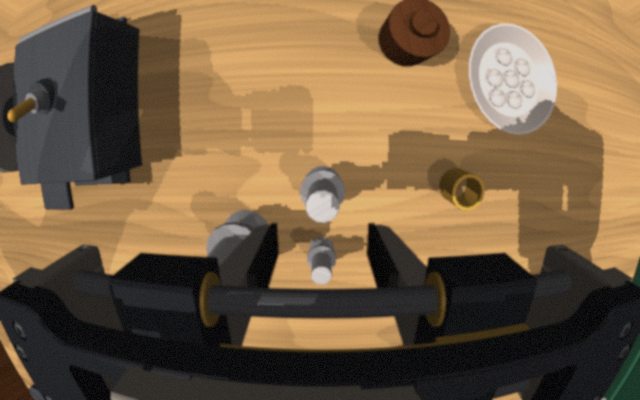

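View pics/c13.png

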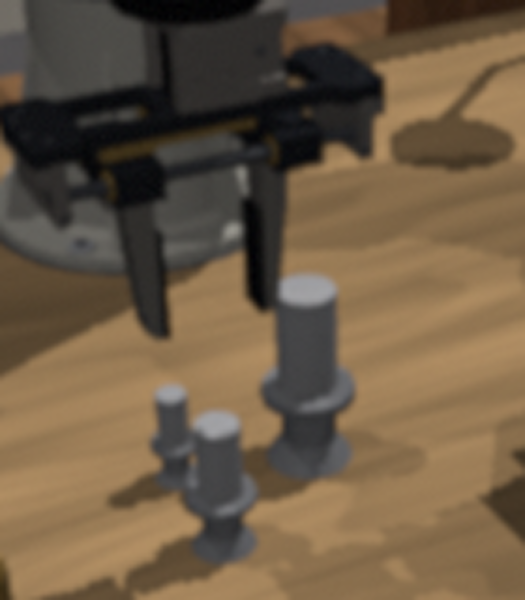

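Run:
```python
from h import *
print(watz('w7',322.5,206.5,.09))
W=cloud('s7'); p=W[100:175,240:300].reshape(-1,3)
m=(p[:,2]>.150)&(p[:,2]<.20)&(abs(p[:,0]-.46)<.06)&(abs(p[:,1]+.125)<.08); q=p[m]
for lo in np.arange(.15,.2,.005):
    k=q[(q[:,2]>=lo)&(q[:,2]<lo+.005)]; print(lo.round(3),len(k), k.min(0).round(3) if len(k) else '', k.max(0).round(3) if len(k) else '')
k=q[q[:,2]<.185]; print(k[::12].round(3).tolist())
W=cloud('t7'); p=W.reshape(-1,3); m=(p[:,2]>.083)&(p[:,2]<.097)&(np.linalg.norm(p[:,:2]-[.46,-.126],axis=1)<.03); print('top',m.sum())
```

```text
[ 0.45943991 -0.12384499  0.09      ]
0.15 0  
0.155 0  
0.16 19 [ 0.456 -0.162  0.16 ] [ 0.473 -0.091  0.165]
0.165 35 [ 0.453 -0.167  0.165] [ 0.474 -0.089  0.17 ]
0.17 42 [ 0.454 -0.168  0.17 ] [ 0.474 -0.089  0.175]
0.175 38 [ 0.453 -0.168  0.175] [ 0.474 -0.088  0.18 ]
0.18 39 [ 0.452 -0.168  0.18 ] [ 0.473 -0.089  0.185]
0.185 40 [ 0.457 -0.169  0.185] [ 0.475 -0.088  0.19 ]
0.19 48 [ 0.454 -0.169  0.19 ] [ 0.475 -0.086  0.195]
0.195 48 [ 0.453 -0.17   0.195] [ 0.474 -0.086  0.2  ]
0.2 0  
[[0.454, -0.101, 0.185], [0.465, -0.101, 0.181], [0.471, -0.1, 0.181], [0.471, -0.095, 0.178], [0.471, -0.091, 0.174], [0.456, -0.168, 0.183], [0.456, -0.101, 0.162], [0.472, -0.157, 0.183], [0.473, -0.166, 0.184], [0.464, -0.167, 0.177], [0.472, -0.168, 0.179], [0.472, -0.162, 0.176], [0.472, -0.156, 0.172], [0.473, -0.163, 0.169], [0.471, -0.162, 0.163]]
top 0
```

View pics/c12.png

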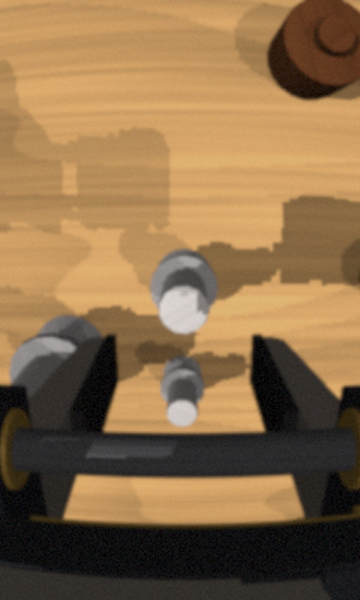

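{"api": "jog_arm", "payload": {"motion": [0, 0, 25, 0, 0.15, 0, 0, 25, 0, 0.15, 0, 0, 20, 0, 0.15, 0, 0, 15, 0, 0.15, 0, 0, 12, 0, 0.15, 0, 0, 8, 0, 0.15, 0, 0, 0, 0, 0.15, 0, 0, 0, 0, -1, 0, 0, 0, 0, -1, 0, 0, 0, 0, -1, 0, 0, 0, 0, -1, 0, 0, 0, 0, -1], "grip_force": 6}}

```text
time: 9.88
eef_pos: [0.4619, -0.1259, 0.0558]
tool_rot: [[-0.0, -1.0, 0.001], [-1.0, 0.0, -0.0], [0.0, -0.001, -1.0]]
contact_force: [-1.0, 0.8, 3.9]
grip_width: 0.0279
```

Run:
```python
from h import *
print(get_obs()['eef_pos'],get_obs()['grip_width'],get_obs()['contact_force']);  snap('scene','s8'); 
crop('s8',220,100,360,240,'c14')
```

```text
[ 0.4618678  -0.12587233  0.05576535] 0.0278996115977225 [-0.99061339  0.78328083  3.94652692]
```

View pics/c14.png

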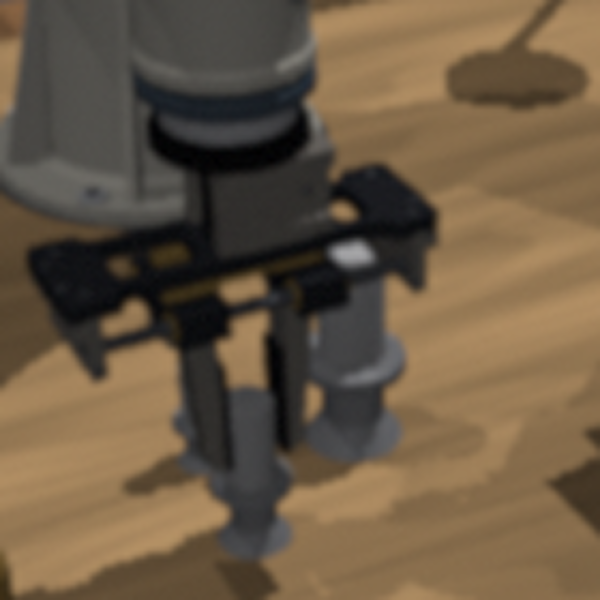

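{"api": "jog_arm", "payload": {"motion": [0, 0, -5, 0, -1, 0, 0, -10, 0, -1, 0, 0, -15, 0, -1, 0, 0, -20, 0, -1, 0, 0, -20, 0, -1, 0, -20, -10, 0, -1, -25, -20, 0, 0, -1, -25, -20, 0, 0, -1, -25, -20, 0, 0, -1, -25, 0, 0, 0, -1, 0, 0, 0, 0, -1, 0, 0, 0, 0, -1]}}

```text
time: 10.93
eef_pos: [0.541, -0.0249, 0.1355]
tool_rot: [[0.002, -1.0, -0.0], [-1.0, -0.002, -0.0], [0.0, 0.0, -1.0]]
contact_force: [0.1, -0.0, -2.3]
grip_width: 0.028
```

Run:
```python
from h import *
print(get_obs()['eef_pos'],get_obs()['grip_width'],get_obs()['contact_force']);  snap('scene','s9');snap('wrist','w9') 
crop('s9',260,50,400,220,'c15')
```

```text
[ 0.54101303 -0.02487219  0.13548435] 0.02796507994714919 [ 0.11626801 -0.03178737 -2.25151595]
```

View pics/s9.png

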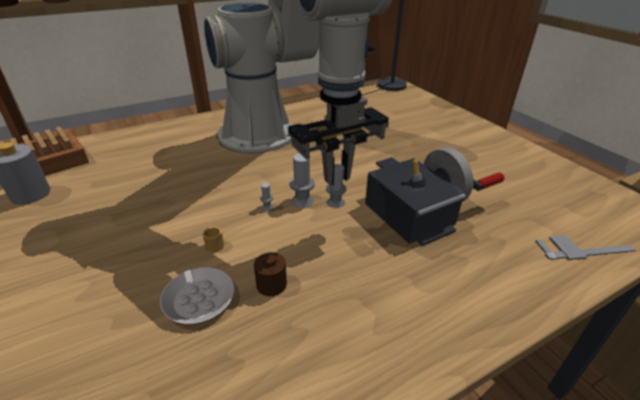

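View pics/w9.png

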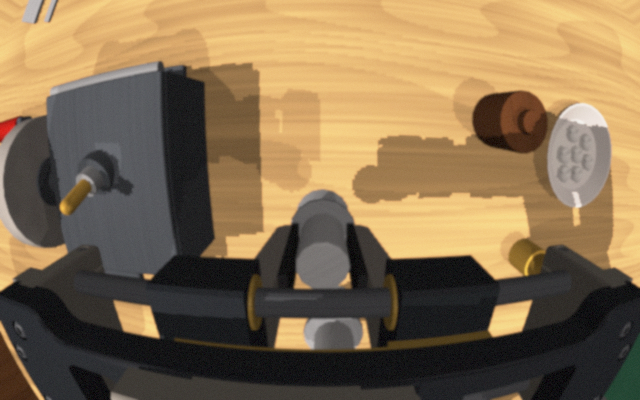

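{"api": "jog_arm", "payload": {"motion": [0, 0, 20, 0, -1, 0, 0, 20, 0, -1, 0, 0, 20, 0, -1, 0, 0, 10, 0, -1, 0, 0, 5, 0, -1, 0, 0, 3, 0, -1, 0, 0, 2, 0, -1, 0, 0, 1, 0, -1, 0, 0, 0, 0, -1, 0, 0, 0, 0, -1]}}

```text
time: 11.87
eef_pos: [0.5421, -0.026, 0.0553]
tool_rot: [[-0.0, -1.0, 0.002], [-1.0, 0.0, -0.0], [0.0, -0.002, -1.0]]
contact_force: [-2.4, -0.6, 5.5]
grip_width: 0.0277
```

{"api": "jog_arm", "payload": {"motion": [0, 2.45, -0.58, 0, -1, 0, 2.45, -0.58, 0, -1, 0, 2.45, -0.58, 0, -1, 0, 2.45, -0.33, 0, -1, 0, 2.45, -0.33, 0, -1, 0, 2.45, -0.33, 0, -1, 0, 0, 0, 0, -1], "grip_force": 4}}

```text
time: 12.45
eef_pos: [0.5259, -0.0257, 0.0567]
tool_rot: [[-0.0, -1.0, -0.001], [-1.0, 0.0, 0.0], [-0.0, 0.001, -1.0]]
contact_force: [0.3, -0.3, -1.9]
grip_width: 0.0283
```

Run:
```python
from h import *
print(get_obs()['eef_pos'],get_obs()['contact_force']);  snap('scene','s10') 
crop('s10',280,110,380,230,'c16',5)
```

```text
[ 0.52587768 -0.02573939  0.05674889] [ 0.33727136 -0.30831882 -1.85761776]
```

View pics/c16.png

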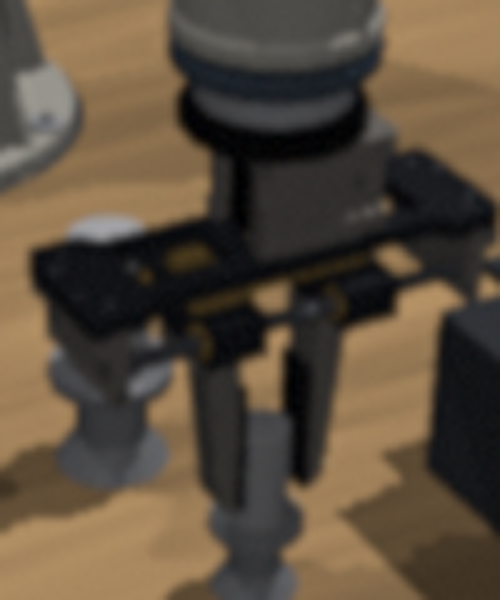

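Run:
```python
from h import *
print(get_obs()['q'])
W=cloud('t7'); P=W.reshape(-1,3)
# case side wall edge: lid top points min y by x
P=cloud('s6').reshape(-1,3)
m=(abs(P[:,2]-.0925)<.004)&(P[:,0]>.5)&(P[:,0]<.66)&(P[:,1]>.06)&(P[:,1]<.25); q=P[m]
for a in np.arange(.5,.66,.02):
    k=q[(q[:,0]>=a)&(q[:,0]<a+.02)]; print(a.round(2),k[:,1].min().round(4),k[:,1].max().round(4))
m=(P[:,2]>.03)&(P[:,2]<.075)&(P[:,0]>.5)&(P[:,0]<.66)&(P[:,1]>.06)&(P[:,1]<.12);print(np.percentile(P[m][:,1],[5,50,95]))
f=lambda x,y:(220+(x-1)/3,(y-1)/3)
for x,y in((465,98),(470,200),(474,320),(477,440),(477,540)): print(watz('w6',*f(x,y),.093).round(4))
```

```text
[-2.96516443e+00  2.34485321e+01  1.12603776e+02  2.72000945e-03
  4.39586330e+01  8.70466138e+01]
0.5 0.0918 0.2314
0.52 0.091 0.2298
0.54 0.092 0.2499
0.56 0.0916 0.2499
0.58 0.0918 0.2497
0.6 0.0921 0.233
0.62 0.0925 0.2333
0.64 0.0914 0.2323Traceback (most recent call last):
  File "<stdin>", line 8, in <module>
    return umr_minimum(a, axis, None, out, keepdims, initial, where)
ValueError: zero-size array to reduction operation minimum which has no identity
```

{"api": "jog_arm", "payload": {"motion": [0, 0, -15, 0, -1, 0, 0, -20, 0, -1, 0, 0, -20, 0, -1, 0, 0, 0, -0.1208, -1, 0, 0, 0, -0.1208, -1, 0, 0, 0, -0.1208, -1, 0, 0, 0, -0.1208, -1, 0, 0, 0, -0.1208, -1, 0, 0, 0, -0.1208, -1, 0, 0, 0, -0.1208, -1, 0, 0, 0, -0.1208, -1, 0, 0, 0, -0.1208, -1, 0, 0, 0, -0.1208, -1, 0, 0, 0, -0.1208, -1, 0, 0, 0, -0.1208, -1, 0, 0, 0, -0.1208, -1, 0, 0, 0, 0, -1], "grip_force": 6}}

```text
time: 13.92
eef_pos: [0.5266, -0.0258, 0.1118]
tool_rot: [[1.0, 0.005, -0.0], [0.005, -1.0, -0.0], [-0.0, 0.0, -1.0]]
contact_force: [0.7, 0.5, -2.4]
grip_width: 0.0277
```

{"api": "jog_arm", "payload": {"motion": [15, -20, 0, 0, -1, 15, -20, 0, 0, -1, 13, -20, 0, 0, -1, 0, -5, 7, 0, -1, 0, 0, 7, 0, -1, 0, 0, 0, 0, -1, 0, 0, 0, 0, -1]}}

```text
time: 14.5
eef_pos: [0.5682, 0.0385, 0.0969]
tool_rot: [[1.0, -0.002, -0.002], [-0.002, -1.0, -0.0], [-0.002, 0.0, -1.0]]
contact_force: [-0.5, -0.7, -1.7]
grip_width: 0.028
```

Run:
```python
from h import *
print(get_obs()['eef_pos'],get_obs()['contact_force']);  snap('scene','s11'); snap('wrist','w11')
crop('s11',300,80,460,240,'c17')
```

```text
[0.56822728 0.03853416 0.09689593] [-0.53204206 -0.66735705 -1.73725182]
```

View pics/c17.png

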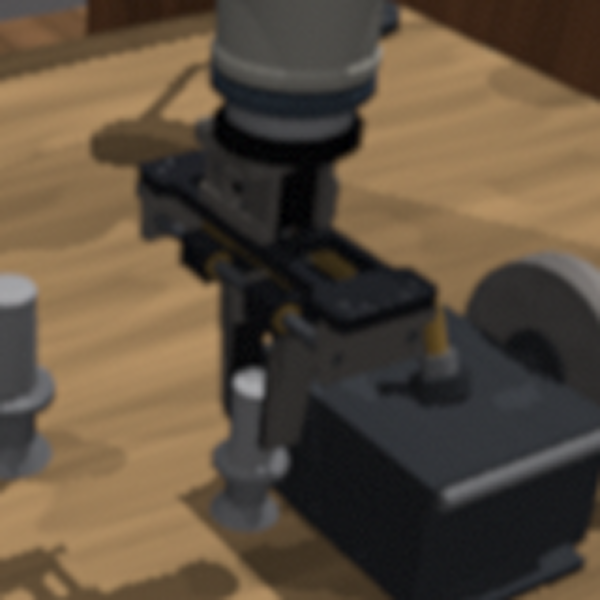

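View pics/w11.png

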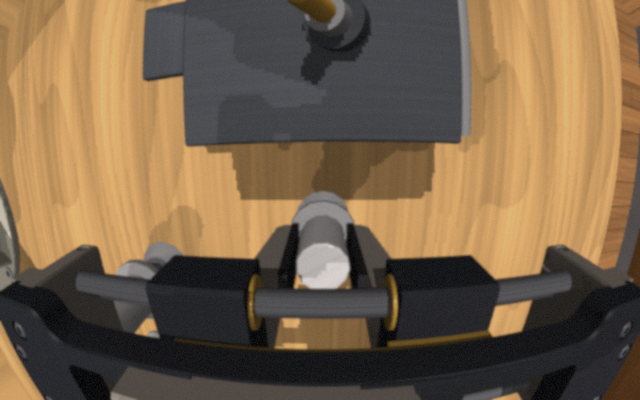

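{"api": "jog_arm", "payload": {"motion": [0, -10, 0, 0, -1, 0, -10, 0, 0, -1, 0, -8, 0, 0, -1, 0, -4, 0, 0, -1, 0, -2, 0, 0, -1, 0, -2, 0, 0, -1, 0, -2, 0, 0, -1, 0, -2, 0, 0, -1, 0, -2, 0, 0, -1, 0, -2, 0, 0, -1, 0, 0, 0, 0, -1], "grip_force": 5}}

```text
time: 15.52
eef_pos: [0.5697, 0.0833, 0.0978]
tool_rot: [[1.0, -0.001, 0.0], [-0.001, -1.0, -0.0], [0.0, 0.0, -1.0]]
contact_force: [-0.6, -1.7, -1.1]
grip_width: 0.0275
```

Run:
```python
from h import *
print(get_obs()['eef_pos'],get_obs()['contact_force']);  snap('scene','s12'); snap('wrist','w12')
crop('s12',300,80,460,240,'c18')
```

```text
[0.56970447 0.08330029 0.09781478] [-0.55202618 -1.67625917 -1.05244676]
```

View pics/c18.png

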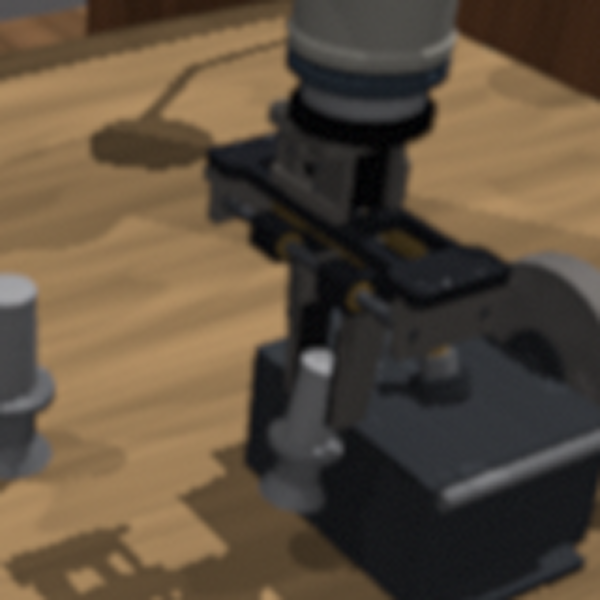

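View pics/w12.png

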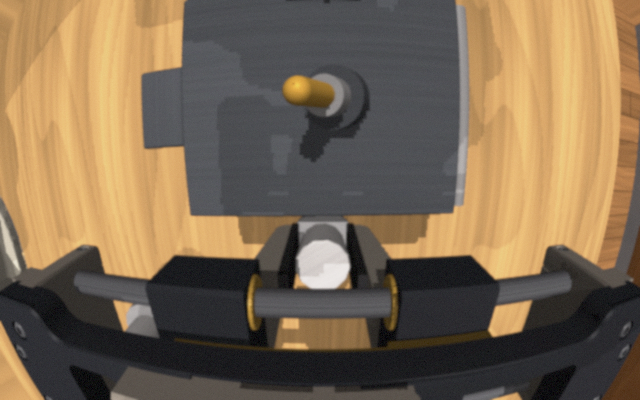

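```bash
cat >> h.py <<'E'
from scipy.optimize import least_squares
# profile of greaser outer surface: z along the axis, signed distance to revolved profile
PROF=np.array([(0,21),(26,13),(26,12),(34,12),(34,22),(40,22),(40,14),(90,14),(90,0)])/1000.
PROF=np.array([(0,0),(0,21),(26,11),(34,11),(34,22),(40,22),(40,14),(90,14),(90,0)])/1000.
def pd(r,z):
    best=np.full(len(r),9.)
    for (z0,r0),(z1,r1) in zip(PROF[:-1],PROF[1:]):
        d=np.array([z1-z0,r1-r0]);L=d@d
        t=np.clip(((z-z0)*d[0]+(r-r0)*d[1])/L,0,1); best=np.minimum(best,np.hypot(z-z0-t*d[0],r-r0-t*d[1]))
    return best
def fitgre(P,c0,n0,fixax=None):
    "fit rim centre & tilt angles: c0 rim centre guess, n0 axis"
    def ax(p):
        n=np.array([p[3],p[4],1.]);return n/np.linalg.norm(n)
    def f(p):
        n=ax(p); w=P-p[:3]; z=w@n; r=np.linalg.norm(w-np.outer(z,n),axis=1); return np.minimum(pd(r,z),.006)
    n0=np.array(n0)/n0[2]
    s=least_squares(f,[*c0,n0[0],n0[1]],loss='soft_l1',f_scale=.002,x_scale=[.01,.01,.01,.2,.2])
    return s.x[:3],ax(s.x),np.sqrt(np.mean(f(s.x)**2))
E
python3 - <<'E'
from h import *
W=cloud('s12'); p,*_=load('s12')
hsv=cv2.cvtColor(p[:,:,::-1].copy(),cv2.COLOR_BGR2HSV)
# greaser pixels: polygon in c18 -> image
poly=np.array([(300,352),(335,352),(333,420),(343,448),(325,465),(328,500),(295,515),(258,500),(280,455),(268,430),(290,415)])/3.75+[300,80]
M=np.zeros((400,640),np.uint8); cv2.fillPoly(M,[poly.round().astype(int)],1)
P=W[M>0]; P=P[np.isfinite(P).all(1)]
P=P[(abs(P[:,0]-.57)<.04)&(abs(P[:,1]-.075)<.05)&(P[:,2]>.02)]; print(len(P),P.min(0),P.max(0))
for th in(.2,.4):
    c,n,e=fitgre(P,[.573,.07-.0,.045],[0,np.sin(th),np.cos(th)]); print(c.round(4),n.round(3),'tilt',np.arccos(n[2]).round(3),'toward y',np.arctan2(n[1],n[2]).round(3),'x',np.arctan2(n[0],n[2]).round(3),e)
E
```

```text
611 [0.55181431 0.04477947 0.02932517] [0.59641439 0.09446473 0.14818227]
[0.5698 0.0662 0.0425] [0.032 0.151 0.988] tilt 0.155 toward y 0.152 x 0.032 0.002225895206881002
[0.5698 0.0662 0.0425] [0.032 0.151 0.988] tilt 0.155 toward y 0.152 x 0.032 0.00222589507761822
```

Run:
```python
from h import *
crop('s12',360,165,400,220,'c19',10)
W=cloud('s12')
for v in range(174,216,3): print(v,[tuple((np.round(W[v,u],3)*1000).astype(int).tolist()) if np.isfinite(W[v,u]).all() else None for u in range(370,394,3)])
```

```text
174 [(496, 93, 91), (500, 98, 92), None, (556, 70, 132), (559, 76, 131), (562, 82, 131), (517, 129, 92), (592, 72, 151)]
177 [(497, 93, 83), (509, 93, 90), (545, 72, 117), (554, 73, 122), (571, 67, 133), (572, 75, 132), (585, 71, 140), (594, 72, 145)]
180 [(497, 94, 75), (509, 93, 82), (548, 71, 111), (560, 69, 119), (574, 66, 128), (581, 68, 131), (587, 71, 134), (594, 72, 138)]
183 [(498, 94, 67), (510, 93, 74), (546, 73, 102), (567, 65, 116), (578, 63, 124), (580, 70, 122), (587, 72, 126), (596, 72, 132)]
186 [(501, 93, 60), (512, 92, 67), (523, 92, 74), (569, 64, 110), (576, 66, 114), (581, 70, 115), (588, 72, 119), (598, 71, 125)]
189 [(502, 93, 52), (514, 92, 60), (522, 94, 64), (572, 62, 105), (579, 65, 108), (584, 69, 110), (590, 71, 113), (597, 73, 117)]
192 [(503, 93, 44), (516, 91, 53), (561, 64, 90), (575, 61, 99), (580, 64, 101), (584, 70, 102), (591, 72, 106), (599, 73, 110)]
195 [(505, 92, 37), (562, 56, 85), (569, 58, 88), (576, 60, 93), (581, 65, 94), (584, 70, 94), (584, 79, 91), (578, 93, 82)]
198 [(506, 92, 29), (569, 51, 83), (574, 55, 84), (578, 60, 86), (584, 64, 88), (585, 70, 87), (581, 82, 80), (579, 93, 75)]
201 [(507, 92, 21), (519, 92, 28), (580, 51, 82), (585, 55, 84), (588, 61, 84), (590, 68, 83), (592, 74, 82), (578, 95, 66)]
204 [(507, 93, 12), (519, 93, 19), (573, 57, 67), (578, 62, 69), (583, 66, 70), (585, 72, 70), (571, 94, 53), (583, 92, 61)]
207 [(552, 59, 44), (568, 54, 57), (575, 57, 60), (580, 61, 62), (585, 65, 64), (564, 92, 40), (575, 91, 48), (583, 93, 53)]
210 [(566, 49, 49), (573, 51, 53), (579, 55, 55), (582, 61, 55), (586, 65, 57), (580, 79, 47), (575, 93, 39), (586, 92, 46)]
213 [(525, 82, 0), (576, 49, 47), (581, 54, 49), (585, 59, 49), (589, 64, 51), (586, 76, 44), (576, 93, 31), (586, 93, 37)]
```

View pics/c19.png

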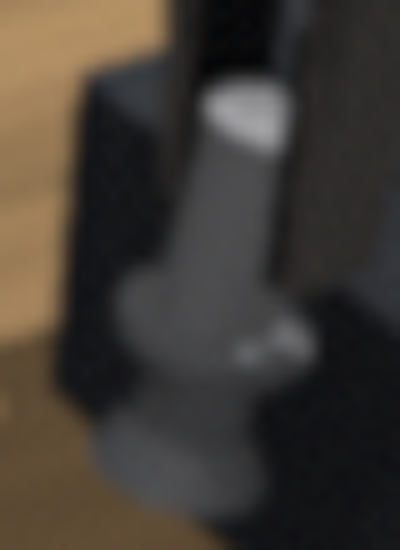

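```bash
cat >> h.py <<'E'
def fitpoly(fn,poly,c0,n0):
    W=cloud(fn); M=np.zeros((400,640),np.uint8); cv2.fillPoly(M,[np.round(poly).astype(int)],1)
    P=W[M>0]; P=P[np.isfinite(P).all(1)]; P=P[np.linalg.norm(P-np.array(c0)-.045*np.array(n0),axis=1)<.07]
    c,n,e=fitgre(P,c0,n0); print(fn,len(P),'rim',c.round(4),'n',n.round(3),'x',np.arctan2(n[0],n[2]).round(3),'y',np.arctan2(n[1],n[2]).round(3),'rms',e.round(4)); return c,n
E
python3 - <<'E'
from h import *
poly=np.array([(205,85),(285,90),(278,140),(270,280),(312,320),(305,365),(255,385),(265,470),(240,510),(150,500),(95,440),(140,385),(118,300),(165,265),(200,130)])/10+[360,165]
for t in(.1,.3,.5): fitpoly('s12',poly,[.57,.066,.043],[0,np.sin(t),np.cos(t)])
E
```

```text
s12 560 rim [0.5698 0.0663 0.0425] n [0.028 0.15  0.988] x 0.028 y 0.15 rms 0.0018
s12 560 rim [0.5698 0.0663 0.0425] n [0.028 0.15  0.988] x 0.028 y 0.15 rms 0.0018
s12 561 rim [0.5698 0.0663 0.0425] n [0.028 0.15  0.988] x 0.028 y 0.15 rms 0.0018
```

{"api": "jog_arm", "payload": {"motion": [0, -2, 0, 0, -1, 0, -2, 0, 0, -1, 0, -2, 0, 0, -1, 0, -2, 0, 0, -1, 0, 0, 0, 0, -1]}}

```text
time: 16.03
eef_pos: [0.5696, 0.0916, 0.0978]
tool_rot: [[1.0, -0.0, -0.0], [-0.0, -1.0, 0.0], [-0.0, -0.0, -1.0]]
contact_force: [-0.6, -1.9, -1.4]
grip_width: 0.0277
```

Run:
```python
from h import *
print(get_obs()['eef_pos'],get_obs()['contact_force']);  snap('scene','s13')
crop('s13',360,165,400,220,'c20',10)
```

```text
[0.56964886 0.09163133 0.09778329] [-0.60914548 -1.93382997 -1.38675028]
```

View pics/c20.png

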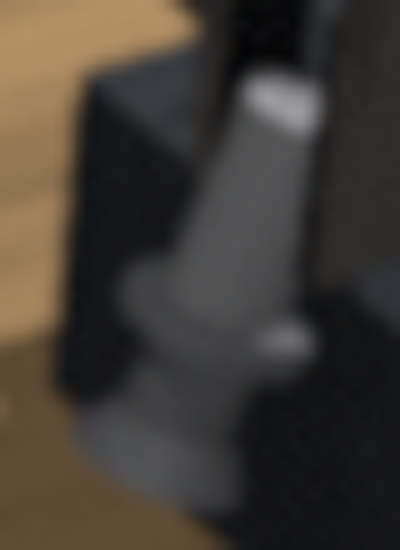

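Run:
```python
from h import *
poly=np.array([(250,75),(320,85),(315,135),(298,310),(315,340),(295,372),(245,380),(240,500),(210,510),(80,440),(80,400),(135,360),(120,290),(140,265),(175,260),(235,100)])/10+[360,165]
for t in(.2,.5): fitpoly('s13',poly,[.57,.060,.043],[0,np.sin(t),np.cos(t)])
```

```text
s13 584 rim [0.5697 0.0606 0.0452] n [0.029 0.321 0.947] x 0.031 y 0.327 rms 0.0019
s13 587 rim [0.5697 0.0606 0.0452] n [0.029 0.321 0.947] x 0.031 y 0.327 rms 0.002
```

{"api": "jog_arm", "payload": {"motion": [0, -2, 0, 0, -1, 0, -1.5, 0, 0, -1, 0, 0, 0, 0, -1, 0, 0, 0, 0, -1]}}

```text
time: 16.42
eef_pos: [0.5696, 0.0949, 0.0978]
tool_rot: [[1.0, -0.0, -0.0], [-0.0, -1.0, 0.0], [-0.0, -0.0, -1.0]]
contact_force: [-0.7, -0.6, -1.1]
grip_width: 0.0279
```

Run:
```python
from h import *
print(get_obs()['eef_pos'],get_obs()['contact_force']);  snap('scene','s14')
crop('s14',360,165,400,220,'c21',10)
poly=np.array([(260,75),(325,85),(322,130),(302,310),(315,340),(290,375),(240,385),(235,500),(205,510),(75,430),(75,395),(135,350),(125,290),(145,265),(180,255),(245,100)])/10+[360,165]
for t in(.2,.5): fitpoly('s14',poly,[.57,.058,.045],[0,np.sin(t),np.cos(t)])
```

```text
[0.56963131 0.09485503 0.0978003 ] [-0.74215332 -0.59580439 -1.09677121]
s14 576 rim [0.5699 0.0583 0.0469] n [0.017 0.382 0.924] x 0.018 y 0.392 rms 0.0019
s14 586 rim [0.5699 0.0583 0.0469] n [0.017 0.382 0.924] x 0.018 y 0.392 rms 0.002
```

View pics/c21.png

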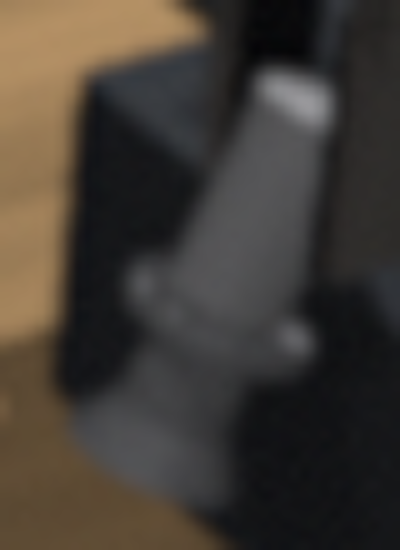

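{"api": "jog_arm", "payload": {"motion": [0, 0, 0, 0, -1, 0, 0, 0, 0, -1, 0, 0, 0, 0, -1, 0, 5, 0, 0, -1, 0, 15, 0, 0, -1, 0, 20, 0, 0, -1, 0, 0, -25, 0, -1, 0, 0, -35, 0, -1, 0, 0, -35, 0, -1, 0, 0, -25, 0, -1, 0, 0, 0, 0, -1], "grip_force": 45}}

```text
time: 17.38
eef_pos: [0.5727, 0.0547, 0.2235]
tool_rot: [[1.0, -0.001, 0.009], [-0.001, -1.0, 0.001], [0.009, -0.001, -1.0]]
contact_force: [1.1, 0.1, -1.3]
grip_width: 0.0271
```

{"api": "jog_arm", "payload": {"motion": [0, 0, 0, -0.1208, -1, 0, 0, 0, -0.1208, -1, 0, 0, 0, -0.1208, -1, 0, 0, 0, -0.1208, -1, 0, 0, 0, -0.1208, -1, 0, 0, 0, -0.1208, -1, 0, 0, 0, -0.1208, -1, 0, 0, 0, -0.1208, -1, 0, 0, 0, -0.1208, -1, 0, 0, 0, -0.1208, -1, 0, 0, 0, -0.1208, -1, 0, 0, 0, -0.1208, -1, 0, 0, 0, -0.1208, -1, 0, 0, 0, 0, -1]}}

```text
time: 18.55
eef_pos: [0.569, 0.0545, 0.2167]
tool_rot: [[-0.005, 1.0, -0.002], [1.0, 0.005, -0.0], [-0.0, -0.002, -1.0]]
contact_force: [-0.2, 0.7, -1.5]
grip_width: 0.0264
```

{"api": "jog_arm", "payload": {"motion": [0, -16, -6, 0, -1, 20, -16, -6, 0, -1, 30, -16, -6, 0, -1, 30, -16, 0, 0, -1, 30, 0, 0, 0, -1, 0, 0, 0, 0, -1, 0, 0, 0, 0, -1]}}

```text
time: 19.13
eef_pos: [0.5053, 0.1657, 0.2353]
tool_rot: [[0.002, 1.0, -0.0], [1.0, -0.002, -0.0], [-0.0, -0.0, -1.0]]
contact_force: [0.8, -0.9, -1.4]
grip_width: 0.0268
```

Run:
```python
from h import *
print(get_obs()['eef_pos'],get_obs()['contact_force']);  snap('scene','s15'); snap('wrist','w15'); lidfit('s15')
crop('s15',350,70,470,190,'c22',5)
```

```text
[0.50531605 0.16571278 0.23528459] [ 0.75401771 -0.923435   -1.39510704]
s15 [-0.00322606 -0.00136054  0.0942254 ] 1339 z at .65 0.09191349862566404 at .473 0.0924845114287068
```

View pics/c22.png

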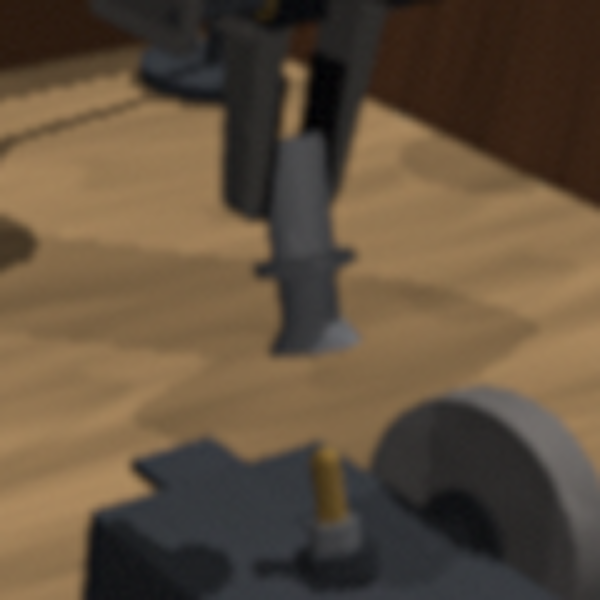

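View pics/w15.png

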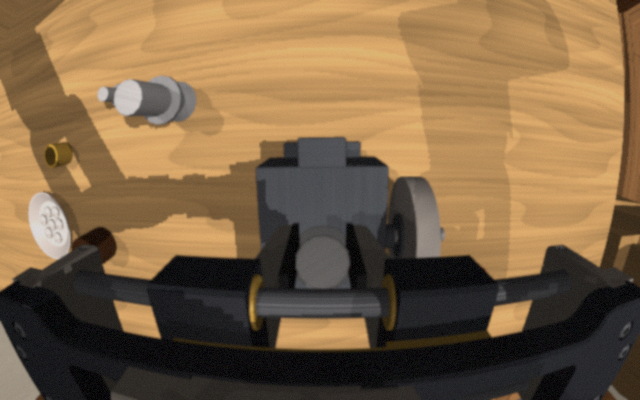

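Run:
```python
from h import *
poly=np.array([(285,142),(318,138),(328,250),(350,252),(350,266),(335,272),(338,318),(355,342),(280,350),(287,320),(282,272),(260,270),(277,254)])/5+[350,70]
for t in(.2,.5): c,n=fitpoly('s15',poly,[.54,.164,.184],[-np.sin(t),0,np.cos(t)])
# pin fit: cylinder r 6.5 from scene with lidless z>.12
W=cloud('s15'); pp=np.array([(312,450),(342,450),(348,515),(318,520)])/5+[350,70]
M=np.zeros((400,640),np.uint8); cv2.fillPoly(M,[pp.round().astype(int)],1)
P=W[M>0]; P=P[(P[:,2]>.118)&(abs(P[:,0]-.565)<.03)]
print(len(P),P.max(0),P[np.argsort(-P[:,2])[:6]].round(4).tolist())
npin=np.array([-np.sin(.4),0,np.cos(.4)])
def f(p):
    # capsule-ish: tip at p, radius .0065
    w=P-p; z=w@npin; r=np.linalg.norm(w-np.outer(z,npin),axis=1); return np.where(z<-.0065,r-.0065,np.linalg.norm(w+.0065*npin,axis=1)-.0065)
s=least_squares(f,[.56,.163,.144],loss='soft_l1',f_scale=.001); tip=s.x; print('tip(scene)',tip.round(4))
d=c-tip; print('rim-tip',d.round(4),'along',(d@n).round(4),'lateral',(d-(d@n)*n).round(4),'angle',np.arccos(n@npin).round(3))
print('need eef target (seat) =',(get_obs()['eef_pos']-d-.03*n).round(4))
```

```text
s15 486 rim [0.5424 0.1646 0.1828] n [-0.389 -0.006  0.921] x -0.399 y -0.006 rms 0.0016
s15 486 rim [0.5424 0.1646 0.1828] n [-0.389 -0.006  0.921] x -0.399 y -0.006 rms 0.0016
70 [0.57575606 0.16664676 0.14459416] [[0.5621, 0.1589, 0.1446], [0.5651, 0.1594, 0.1434], [0.5596, 0.1584, 0.1434], [0.562, 0.165, 0.1428], [0.5606, 0.1634, 0.1426], [0.5655, 0.165, 0.1421]]
tip(scene) [0.558  0.1628 0.1437]
rim-tip [-0.0156  0.0018  0.0391] along 0.0421 lateral [0.0008 0.002  0.0003] angle 0.006
need eef target (seat) = [0.5328 0.1626 0.1685]
```

{"api": "jog_arm", "payload": {"motion": [-2, 3.89, 9.21, 0, -1, 0, 3.89, 9.21, 0, -1, 0, 3.89, 9.21, 0, -1, 0, 1.95, 4.6, 0, -1, 0, 1.95, 4.6, 0, -1, 0, 0, 0, 0, -1, 0, 0, 0, 0, -1]}}

```text
time: 19.82
eef_pos: [0.5213, 0.1626, 0.1986]
tool_rot: [[0.001, 1.0, -0.001], [1.0, -0.001, -0.0], [-0.0, -0.001, -1.0]]
contact_force: [-1.0, 0.3, -1.0]
grip_width: 0.0268
```

Run:
```python
from h import *
print(get_obs()['eef_pos'],get_obs()['contact_force']);  snap('scene','s16')
crop('s16',370,100,450,190,'c23',6.5)
```

```text
[0.52126979 0.16256782 0.19857119] [-0.98101928  0.27176791 -0.99063849]
```

View pics/c23.png

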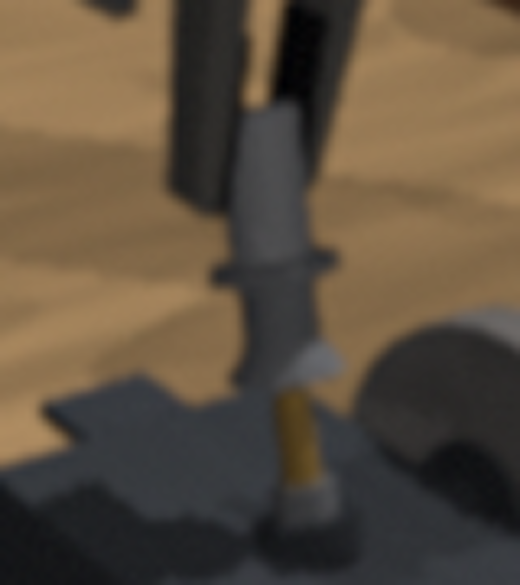

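{"api": "jog_arm", "payload": {"motion": [0, 1.95, 4.6, 0, -1, 0, 1.95, 4.6, 0, -1, 0, 1.95, 4.6, 0, -1, 0, 1.95, 4.6, 0, -1, 0, 1.95, 4.6, 0, -1, 0, 1.17, 2.76, 0, -1, 0, 0, 0, 0, -1, 0, 0, 0, 0, -1]}}

```text
time: 20.53
eef_pos: [0.532, 0.1628, 0.1728]
tool_rot: [[0.001, 1.0, -0.001], [1.0, -0.001, 0.0], [0.0, -0.001, -1.0]]
contact_force: [-0.9, 2.2, -3.6]
grip_width: 0.0274
```

Run:
```python
from h import *
print(get_obs()['eef_pos'],get_obs()['contact_force']);  snap('scene','s17'); lidfit('s17')
crop('s17',370,100,450,190,'c24',6.5)
```

```text
[0.53197449 0.16284982 0.17279173] [-0.88767583  2.18917908 -3.64853649]
s17 [-0.00199333 -0.00243865  0.09368361] 1322 z at .65 0.09200263926704766 at .473 0.09235545826555497
```

View pics/c24.png

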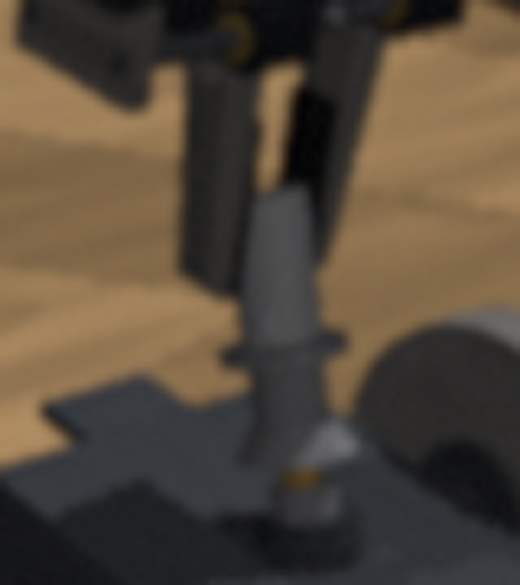

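{"api": "jog_arm", "payload": {"motion": [0.6, 0.58, 1.38, 0, -1, 0, 0.58, 1.38, 0, -1, 0, 0.58, 1.38, 0, -1, 0, 0.39, 0.92, 0, -1, 0, 0, 0, 0, -1]}}

```text
time: 21.0
eef_pos: [0.5344, 0.1633, 0.168]
tool_rot: [[0.001, 1.0, -0.0], [1.0, -0.001, -0.0], [-0.0, -0.0, -1.0]]
contact_force: [-1.6, 1.0, -1.3]
grip_width: 0.0268
```

{"api": "jog_arm", "payload": {"motion": [0.2, 0.39, 0.92, 0, -1, 0, 0.39, 0.92, 0, -1, 0, 0.39, 0.92, 0, -1, 0, 0, 0, 0, -1]}}

```text
time: 21.33
eef_pos: [0.5355, 0.1635, 0.1658]
tool_rot: [[0.001, 1.0, -0.0], [1.0, -0.001, 0.0], [0.0, -0.0, -1.0]]
contact_force: [-3.7, -0.2, 6.5]
grip_width: 0.0271
```

{"api": "jog_arm", "payload": {"motion": [0, 0.39, 0.92, 0, -1, 0, 0.39, 0.92, 0, -1, 0, 0.39, 0.92, 0, -1, 0, 0.39, 0.92, 0, -1, 0, 0.39, 0.92, 0, -1, 0, 0.39, 0.92, 0, -1, 0, 0, 0, 0, -1]}}

```text
time: 21.92
eef_pos: [0.538, 0.1635, 0.1597]
tool_rot: [[0.001, 1.0, 0.0], [1.0, -0.001, -0.0], [-0.0, 0.0, -1.0]]
contact_force: [-3.4, 1.1, 2.6]
grip_width: 0.0269
```

{"api": "jog_arm", "payload": {"motion": [0, 0.39, 0.92, 0, -1, 0, 0.39, 0.92, 0, -1, 0, 0.39, 0.92, 0, -1, 0, 0, 0, 0, -1, 0, 0, 0, 0, -1]}}

```text
time: 22.33
eef_pos: [0.539, 0.1636, 0.1577]
tool_rot: [[0.001, 1.0, -0.0], [1.0, -0.001, 0.0], [0.0, -0.0, -1.0]]
contact_force: [-6.8, -0.2, 9.6]
grip_width: 0.0271
```

{"api": "jog_arm", "payload": {"motion": [0, 0.39, 0.92, 0, -1, 0, 0, 0, 0, -1, 0, 0, 0, 0, -1, 0, 0, 0, 0, -1]}}

```text
time: 22.67
eef_pos: [0.5392, 0.1637, 0.1573]
tool_rot: [[0.001, 1.0, -0.0], [1.0, -0.001, 0.0], [0.0, -0.0, -1.0]]
contact_force: [-8.1, -0.6, 14.3]
grip_width: 0.0268
```

Run:
```python
from h import *
print(get_obs()['eef_pos'],get_obs()['contact_force']);  snap('scene','s18'); lidfit('s18')
crop('s18',370,100,450,190,'c25',6.5)
poly=np.array([(258,205),(310,200),(325,350),(345,358),(342,372),(325,380),(332,435),(355,455),(320,478),(265,482),(245,478),(262,440),(258,385),(230,372),(232,360),(250,350)])/6.5+[370,100]
c,n=fitpoly('s18',poly,[.572,.163,.108],[-.389,0,.921])
```

```text
[0.53920528 0.16369257 0.15728167] [-8.05764981 -0.64564867 14.25364424]
s18 [-0.00262825 -0.00010434  0.0936687 ] 1278 z at .65 0.09194384981144783 at .473 0.09240905019838894
s18 489 rim [0.5742 0.163  0.1068] n [-0.372 -0.012  0.928] x -0.381 y -0.013 rms 0.0022
```

View pics/c25.png

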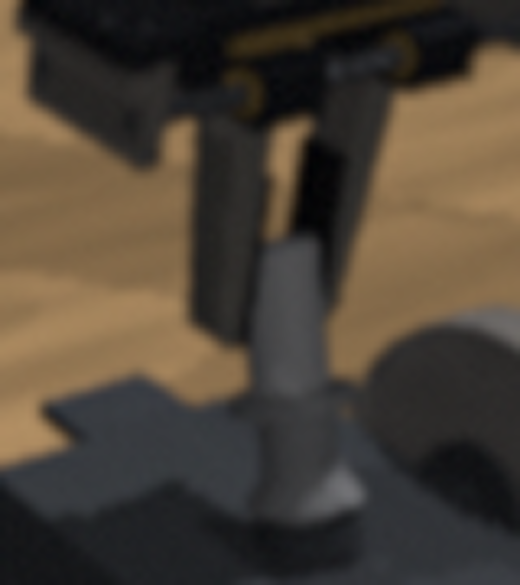

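Run:
```python
from h import *
W0=cloud('scene0');W=cloud('s18')
for n,u,v in(('drum',270,268),('ferrule',213,233),('dish',200,292)): print(n,W0[v,u].round(3),W[v,u].round(3))
o=get_obs(); print(o['time'],o['contact_force'],o['grip_width']); print(job_done())
```

```text
drum [ 0.635 -0.221  0.062] [ 0.634 -0.22   0.06 ]
ferrule [ 0.446 -0.275  0.024] [ 0.446 -0.275  0.024]
dish [ 0.577 -0.342  0.005] [ 0.577 -0.342  0.005]
22.7167 [-8.38547932 -0.58827474 15.59909263] 0.027075332907102855
the job is handed in; nothing more can be done
None
```

I closed the lid slowly with the shut fingers, then picked up the middle greaser (90 mm high) by its barrel and pressed it onto the nipple. The job was handed in at 22.7 s, with no verdict reported.

The jog commands cannot tilt the tool. So I gripped the greaser lightly and pushed its flange against the side of the case until it leaned about 0.39 rad in the jaws. I then tightened the grip to 45 N, turned the wrist, and pushed along the nipple's axis.

Last checks before handing in:
- **Lid:** about 0.003 rad from the depth fit, so shut.
- **Snap:** the push peaked near 9 N, fell to about 5.6 N, then rose again at the stop. It stood at roughly 19 N at hand-in, still gripped at 27 mm opening.
- **Nipple depth:** inferred from the force curve and 8 to 9 mm of travel, not measured directly; the bell hides the nipple.
- **Alignment:** the greaser's axis leans 0.38 rad, about 0.02 rad from the nipple's.
- **Bystanders:** the drum, ferrule and dish had not moved, to within about 2 mm.

Things that disagreed or went wrong:
- **Fingertip position:** the fingertips turned out to be at the reported TCP height, not 19 mm ahead of it, so I worked from the measured height.
- **Camera offset:** the scene camera read about 3 mm off in x.
- **First tilt attempt:** tilting the greaser against the table did not work, so I used the case wall instead.
- **Unexplained contact:** I felt about 4 N during the grasp, probably the gripper's body touching the large greaser.

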